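# Load the ball carrier

### The job

Lift the grey ball carrier up and off its hook on the wooden stand and lay it flat on the black rubber mat, wells up, without dropping it. Then take the three equal small steel balls from the parts tray and put one in each well, pressing each one firmly past the sprung noses until it is fully home on the floor of its well, but without hammering. Leave the oversize ball in its tray and the other things on the bench where they are.

Things in the scene. Friction and masses are not known exactly. Their poses are not given: they have to be found in the camera images.
- carrier: Grey plastic ball carrier, a bar 138 mm long (its x), 46 wide (y), 30 thick (z, out of the wells), 0.26 kg. Origin: centre of its underside. Three square wells 30 x 30 mm, 26 deep, 44 apart along x. At +x a loop of 6 mm rod reaches 40 mm further (opening 37 x 30 mm, rod 12 mm above the underside), by which it hangs on the hook at the start, loop up, back on the stand, wells towards the robot.
- stand: Open wooden frame sloping at 55 degrees from the table, facing the robot (its -x), 180 mm wide, 215 high, fixed. Origin on the table. In its axes the slope runs up along (0.574, 0, 0.819) and out of the slope is (-0.819, 0, 0.574): the hanging carrier has its x up the slope and its z out of it.
- hook (a point): Upturned tip of the stand's 8 mm steel hook: it comes 24 mm out of the slope, then turns 14 mm up the slope. The loop must go about 20 mm up the slope to clear the tip, then out of it.
- mat: Black rubber mat on the table, 170 (x) x 230 (y) x 3 mm, fixed; origin at the centre of its underside.
- tray: Black plastic parts tray, 190 (x) x 230 (y) mm, 22 mm high, 4 mm floor and walls, one divider each way: four compartments, one ball loose in each. Fixed; origin at the centre of its underside.
- big_ball_center (a point): Centre of the oversize steel ball, 38 mm, which fits no well.
- ball_1_center (a point): Centre of a 28 mm steel ball, 90 g, rolling freely in one compartment of the tray.
- ball_2_center (a point): Centre of a 28 mm steel ball, 90 g, rolling freely in one compartment of the tray.
- ball_3_center (a point): Centre of a 28 mm steel ball, 90 g, rolling freely in one compartment of the tray.
- well_1 (a point): Centre of a ball fully home in the well at the loop end: 18 mm above the carrier's underside, 12 below its top; the ball's top is then 2 mm above the carrier's top. Two sprung noses on the +x and -x walls hold a ball 16 mm higher until it is pushed past them (about 10 to 20 N) down to the floor; part way it can stick.
- well_2 (a point): Centre of a ball fully home in the well in the middle: 18 mm above the carrier's underside, 12 below its top; the ball's top is then 2 mm above the carrier's top. Two sprung noses on the +x and -x walls hold a ball 16 mm higher until it is pushed past them (about 10 to 20 N) down to the floor; part way it can stick.
- well_3 (a point): Centre of a ball fully home in the well farthest from the loop: 18 mm above the carrier's underside, 12 below its top; the ball's top is then 2 mm above the carrier's top. Two sprung noses on the +x and -x walls hold a ball 16 mm higher until it is pushed past them (about 10 to 20 N) down to the floor; part way it can stick.
- marker: Bystander: black marker pen, 14 mm thick, 120 mm long, lying.
- screwdriver: Bystander: red-handled screwdriver, 180 mm, lying.
- wrench: Bystander: steel wrench, 170 mm, lying.
- glue: Bystander: bottle 48 mm across, 110 mm tall, standing.
- can: Bystander: steel can 66 mm across, 100 mm tall, standing.
- block: Bystander: wood offcut 90 x 50 x 30 mm.
- collar: Bystander: dark steel shaft collar 48 mm across, 16 mm high, lying flat.

How it is judged:
By the outcome, as a careful person would: the job done as asked, in the order asked, and still so for the second after the job is handed in, with the robot touching nothing.
It also fails if it takes over 72 s, if anything falls off the work surface, if the arm or the gripper's body presses on something with over 40 N, if the wrist force passes 120 N, or if a joint passes its speed limit or range.

### The arm

A 6-joint arm with a two-finger parallel gripper is mounted at the origin on the work surface. World frame = base frame: x ahead of the robot, y to its left, z up, the work surface at z = 0. Lengths are in m, angles in rad, forces in N, time in s.
With the tool pointing down it reaches from about 0.35 to 0.975 m from the base axis. Payload 4.9 kg.
Tool frame: the origin (TCP) lies on the centre line of the jaws, within the pads' length; the fingertips stand 19 mm ahead of it and the grasp point (between the pads) is the TCP; z points along the fingers, y is the line along which they close (so a half turn about z gives the same grasp; the last joint's range is limited). The gripper opens to 85 mm and grips with 20 to 120 N. Pads are 22 mm wide; open, the fingers measure 114 mm over their backs; the gripper's body (76 mm by 85 mm) begins 54 mm behind the grasp point. The pads swing forward as they close: fully open they stand 13 mm farther back than shut.
Start: joints at [1.088, 0.053, 1.613, -0, 1.476, -0.119], TCP at [0.222, 0.584, 0.25] pointing down, gripper open.
Joint ranges: [-3.01, 3.01], [-1.01, 2.22], [0.06, 2.58], [-1.02, 4.17], [0.09, 2.62], [-3.14, 3.14]. Speed limits (rad/s): [2.57, 2.57, 3.14, 3.14, 3.14, 3.14].

### API

Orientations are given as a unit quaternion [w, x, y, z].
In Python, from plant import state, grab_frame, ticket, spotter gives the robot as it stands.
- The arm moves only by the tool apply_moves, never from a script. Its argument "series" is a list of rows, each an object of numbers: "jaw": the closure, from 0 (fully open) to 1 (shut); "dx", "dy", "dz": the shift along the tool's x, y, z in mm; "turn": the turn about the tool's z in rad. A call has 1 to 5 rows; each row is the pose to reach, as a shift and turn from the pose commanded when the call began, along the tool's axes at that moment; what a row does not reach only later rows make up. A row lasts 1/12 s, in which the tool goes at most 41.7 mm and 7.16 degrees, less where a joint would pass 70% of its speed; a pose out of reach is approached as far as the arm can. A call with a gripper value outside its range is refused whole. The fingers move at their own pace and stop on an object; the grip force is fixed at half the most. Time passes only in rows, so rows that repeat a pose let the fingers close. It gives the time, the measured TCP pose, the force, the opening and the grip force at its end, in the units of the state.
- state(): the state, without advancing time (a new reading comes with each control period).
- grab_frame(name): name is "side" or "top" or "wrist"; returns a dict with "pixels" (480x640x3 uint8, red, green, blue), "mtx" (3x3 intrinsics, pixels), "camera_from_world" (4x4, takes a point from world to camera coordinates). Camera axes: x right, y down, z forward; pixel columns grow to the right and rows downward; lengths in m; the calibration is good to about 2 mm. A picture is of the moment at which its call begins. There is no depth.
- ticket.job_done(): hands the job in; it is judged then, once.
Trained networks look in a picture, given as the dict that the camera call returned (one of the last four; its "shot" number tells which), for a name from the list of things; names that differ only in an ending like _2 or _b are one class to them, and where a whole thing is asked for, a point or a joint stands for the part that bears it (a point fixed in the world has none). Each returns a list of dicts, best first, with "conf" (0 to 1); they miss things now and then, are a little off and sometimes report something else, mostly with a low value. They report only what shows in the picture. A call takes as long as a camera call.
- spotter.outline_of(picture, target): "region" (480x640 bool, what is visible of it) and "extent" ([left, top, right, bottom] in pixels, round what is visible of it).
The state is a dict: "time": time; "joint_pos": joint angles; "joint_vel": joint speeds; "joint_efforts": joint torques, N m; "tool_pos": TCP position; "tool_rot": TCP orientation; "contact_force": force on the tool from outside, world axes, zero at the start; "ft_torque": the same for the moment, N m; "gripper_width": opening from 0.0 (shut) to 1.0 (fully open); "grasp_force": force on a finger pad.
Only numpy, scipy, OpenCV 4.12 (cv2) and the standard library are available. Lean on these libraries where they do the work, as an engineer would, in place of code of your own. Each camera call takes 0.05 s, during which the arm holds its last target. There are 200 camera calls.

## Working session

There is one attempt and no reset: what is moved stays moved. The work goes in short steps, Python scripts to look and compute and a tool call to move; the robot and the scene stay as the last step left them, time stands still between calls to the robot, and variables do not carry over. Pictures are saved under pics/ and viewed, at most 10 in all, crops included, and the job is handed in when it is done.

Besides the shell and the picture viewer there is one more tool, called after "Call:" by a JSON object that holds its "fn" and its "kwargs". apply_moves: Moves the arm, as the interface text tells. Its arguments: {"type":"object","properties":{"series":{"type":"array","items":{"type":"object","properties":{"jaw":{"type":"number"},"dx":{"type":"number"},"dy":{"type":"number"},"dz":{"type":"number"},"turn":{"type":"number"}}}}},"required":["series"]}

```bash
mkdir -p pics; ls; cat > h.py <<'E'
import numpy as np, cv2
from plant import state, grab_frame, ticket, spotter
def save(p,n): cv2.imwrite('pics/'+n,p['pixels'][:,:,::-1])
def proj(p,X):
    T=p['camera_from_world'];c=T[:3,:3]@np.array(X)+T[:3,3];u=p['mtx']@c;return u[:2]/u[2]
def ray(p,uv):
    T=p['camera_from_world'];R=T[:3,:3];o=-R.T@T[:3,3];d=R.T@np.linalg.solve(p['mtx'],[uv[0],uv[1],1.]);return o,d/np.linalg.norm(d)
def atz(p,uv,z):
    o,d=ray(p,uv);return o+d*(z-o[2])/d[2]
def cen(r):
    ys,xs=np.nonzero(r['region']);return np.array([xs.mean(),ys.mean()])
E
python3 - <<'E'
from h import *
s=state();print({k:np.round(v,3).tolist() for k,v in s.items()})
for n in ['top','side']:
    p=grab_frame(n);save(p,n+'0.png')
    T=p['camera_from_world'];print(n,np.round(-T[:3,:3].T@T[:3,3],3),np.round(T[:3,:3],3).tolist(),p['mtx'][0,0])
    for t in ['carrier','stand','hook','mat','tray','big_ball_center','ball_1_center','well_1','can','glue']:
        try:
            for r in spotter.outline_of(p,t)[:4]: print(t,round(r['conf'],2),np.round(r['extent']),np.round(cen(r),1))
        except Exception as e: print(t,e)
E
```

```text
pics
{'time': 0.0, 'joint_pos': [1.088, 0.053, 1.614, -0.0, 1.476, -0.119], 'joint_vel': [0.002, -0.002, -0.001, 0.0, 0.002, -0.0], 'joint_efforts': [0.0, -39.37, -37.017, -0.0, 0.007, 0.0], 'tool_pos': [0.222, 0.584, 0.249], 'tool_rot': [-0.0, 0.181, 0.983, -0.001], 'contact_force': [0.028, -0.705, 0.585], 'ft_torque': [0.051, -0.014, 0.022], 'grasp_force': 0.0, 'gripper_width': 1.002}
top [ 0.445 -0.045  1.502] [[0.026, -1.0, 0.0], [-0.996, -0.026, -0.081], [0.081, 0.002, -0.997]] 617.7236517318612
carrier 0.95 [133. 197. 190. 260.] [162.6 230.1]
carrier 0.56 [ 96. 149. 221. 278.] [155.9 214. ]
stand 0.81 [ 96. 152. 222. 281.] [155.5 214.2]
stand 0.67 [274. 165. 298. 195.] [286.3 179.3]
hook 0.6 [ 96. 153. 220. 281.] [156.2 214.1]
mat 0.82 [230. 216. 332. 292.] [279.2 253.3]
tray 0.67 [370. 222. 475. 318.] [422.  268.9]
big_ball_center 0.6 [441. 274. 456. 294.] [448.5 285. ]
ball_1_center 0.6 [370. 225. 478. 318.] [421.7 269.4]
ball_1_center 0.53 [401. 284. 410. 296.] [405.6 291.2]
well_1 0.95 [136. 200. 190. 263.] [163.8 232. ]
can 0.91 [235. 146. 262. 180.] [247.  161.2]
glue 0.6
[... 192 characters left out ...]
 [251.6 184.9]
stand 0.97 [214. 129. 324. 245.] [266.  187.1]
stand 0.46 [327. 203. 355. 249.] [340.6 220.8]
hook 0.72 [215. 131. 318. 245.] [266.8 187.3]
hook 0.7 [235. 158. 270. 213.] [251.3 186. ]
mat 0.71 [234. 241. 329. 318.] [278.9 279.8]
tray 0.63 [260. 325. 404. 451.] [332.  387.5]
tray 0.21 [329. 201. 357. 247.] [340.7 220.4]
big_ball_center 0.86 [320. 402. 338. 419.] [327.9 411.1]
big_ball_center 0.58 [393. 344. 418. 368.] [405.3 353.6]
ball_1_center 0.66 [289. 372. 303. 383.] [298.2 376.8]
ball_1_center 0.5 [236. 161. 267. 216.] [251.1 185.7]
well_1 0.64 [235. 146. 265. 215.] [251.5 185.2]
well_1 0.45 [185. 185. 202. 226.] [192.6 205. ]
can 0.97 [330. 202. 355. 246.] [340.8 221. ]
```

```bash
python3 -c "
import cv2
a=cv2.imread('pics/top0.png')[130:330,80:500];cv2.imwrite('pics/top0c.png',cv2.resize(a,(798,380),interpolation=3))
a=cv2.imread('pics/side0.png')[110:470,150:450];cv2.imwrite('pics/side0c.png',cv2.resize(a,(500,600),interpolation=3))"
```

```text
(no output)
```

View pics/top0c.png

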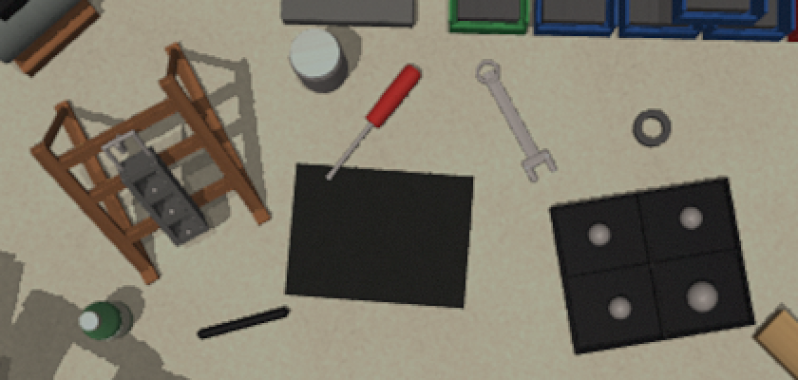

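View pics/side0c.png

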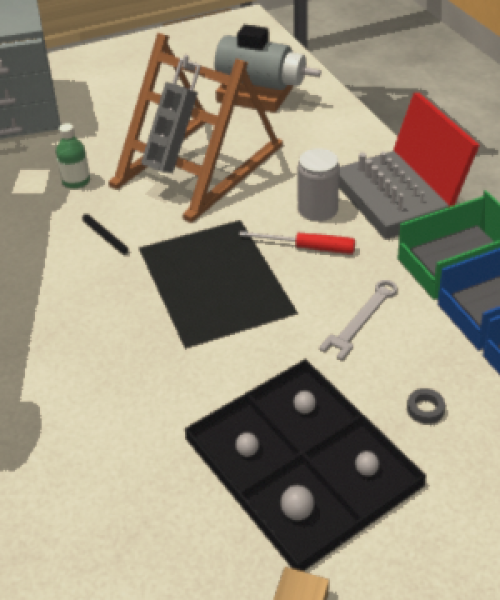

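```bash
cat >> h.py <<'E'
from scipy.optimize import minimize
from scipy.spatial.transform import Rotation as Ro
def box(x0,x1,y0,y1,z0,z1): return np.array([[x,y,z] for x in(x0,x1) for y in(y0,y1) for z in(z0,z1)])/1e3
CAR=[box(-69,69,-23,23,0,30),box(69,109,-21,-15,9,15),box(69,109,15,21,9,15),box(103,109,-21,21,9,15)]
def sil(p,parts,R,t):
    m=np.zeros((480,640),np.uint8)
    for b in parts:
        q=np.array([proj(p,R@v+t) for v in b],np.float32);cv2.fillConvexPoly(m,np.round(cv2.convexHull(q)*16).astype(np.int32),1,cv2.LINE_8,4)
    return m>0
def fit(views,parts,pose,x0,step):
    def c(x):
        R,t=pose(x);return sum(1-(s&m).sum()/(s|m).sum() for p,m in views for s in [sil(p,parts,R,t)])
    best=None
    for k in range(3):
        x=np.array(x0 if best is None else best.x,float)
        sx=np.vstack([x]+[x+np.eye(len(x))[i]*step[i]*(-1)**k for i in range(len(x))])
        best=minimize(c,x,method='Nelder-Mead',options=dict(initial_simplex=sx,maxiter=300,xatol=2e-4,fatol=1e-4))
    return best.x,best.fun
def slope(x):  # x,y,z of carrier origin, yaw
    u=np.array([.574,0,.819]);n=np.array([-.819,0,.574])
    R=Ro.from_euler('z',x[3]).as_matrix()@np.column_stack([u,[0,1,0],n]);return R,np.array(x[:3])
def flat(z):
    return lambda x:(Ro.from_euler('z',x[2]).as_matrix(),np.array([x[0],x[1],z]))
def go(pos,yaw,cmd=None):
    "shift from cmd=(pos,yaw of tool y) (default measured) to target TCP pos and tool-y yaw (mod pi)"
    if cmd is None:
        s=state();R=Ro.from_quat(np.array(s['tool_rot'])[[1,2,3,0]]).as_matrix();c=np.array(s['tool_pos']);y0=np.arctan2(R[1,1],R[0,1])
    else: c,y0=np.array(cmd[0]),cmd[1]
    Ry=np.array([np.cos(y0),np.sin(y0),0]);Rx=np.cross(Ry,[0,0,-1.])
    d=np.array(pos)-c;t=-((yaw-y0+np.pi/2)%np.pi-np.pi/2)
    return dict(dx=round(d@Rx*1e3,1),dy=round(d@Ry*1e3,1),dz=round(-d[2]*1e3,1),turn=round(t,3),alt=round(t-np.sign(t)*np.pi,3),from_yaw=round(y0,3))
E
python3 - <<'E'
from h import *
V={n:grab_frame(n) for n in ['top','side']}
M={}
for t,par,z0,x0 in [('carrier',CAR,None,None),('mat',[box(-85,85,-115,115,0,3)],0,None),('tray',[box(-95,95,-115,115,0,22)],0,None)]:
    vs=[]
    for p in V.values():
        r=spotter.outline_of(p,t)
        if r: vs.append((p,r[0]['region'])); print(t,r[0]['conf'],r[0]['extent'])
    c=cen({'region':vs[0][1]})
    if z0 is None:
        g=atz(V['top'],c,.13);res=fit(vs,par,slope,[*g,.65],[.02,.02,.02,.15])
        for pv in vs: print(' 1view IoU',(lambda s:(s&pv[1]).sum()/(s|pv[1]).sum())(sil(pv[0],par,*slope(res[0]))))
    else:
        g=atz(V['top'],c,0);res=fit(vs,par,flat(0),[g[0],g[1],-.06 if t=='mat' else .13],[.02,.02,.1])
    print(t,np.round(res[0],4),round(res[1],3))
E
```

```text
carrier 0.55 [132.1, 197.5, 186.9, 260.6]
carrier 0.68 [318.4, 400.6, 339.6, 419.8]
 1view IoU 0.8398950131233596
 1view IoU 0.0
carrier [0.5718 0.3021 0.1375 0.483 ] 1.16
mat 0.59 [228.3, 215.9, 329.7, 290.7]
mat 0.7 [234.1, 242.4, 328.2, 318.9]
mat [ 0.5317  0.0522 -0.0572] 0.06
tray 0.61 [370.8, 222.7, 475.4, 318.0]
tray 0.87 [261.2, 327.4, 403.8, 450.2]
tray [ 0.5009 -0.2946  0.1806] 0.188
```

```bash
python3 - <<'E'
from h import *
vs=[]
for n,lo,hi in [('top',(120,185),(200,270)),('side',(225,140),(280,225))]:
  for k in range(2):
    p=grab_frame(n)
    for r in spotter.outline_of(p,'carrier'):
        e=r['extent']
        if e[0]>lo[0] and e[1]>lo[1] and e[2]<hi[0] and e[3]<hi[1]: vs.append((p,r['region']));print(n,r['conf'],e);break
for y in(.5,.65,.8):
    x,f=fit(vs,CAR,slope,[.572,.302,.137,y],[.02,.02,.02,.15]);print(np.round(x,4),f/len(vs))
R,t=slope(x)
im=[cv2.resize(cv2.cvtColor(np.zeros((1,1,3),np.uint8),4),(1,1))]
outs=[]
for p,m in [vs[0],vs[-1]]:
    a=p['pixels'][:,:,::-1].copy();u,v=np.round(proj(p,t)).astype(int);a=a[v-50:v+50,u-50:u+50];a=cv2.resize(a,(400,400),interpolation=3)
    for b in CAR:
        q=np.array([proj(p,R@w+t) for w in b]);q=((q-[u-50,v-50]+.5)*4).astype(np.int32);cv2.polylines(a,[cv2.convexHull(q)],True,(0,255,0),1)
    outs.append(a)
cv2.imwrite('pics/fit.png',np.hstack(outs))
print(go([.5,.3,.4],x[3]+np.pi/2))
E
```

```text
top 0.81 [130.0, 197.3, 188.2, 260.0]
top 0.85 [134.7, 195.7, 188.5, 259.2]
side 0.68 [234.7, 147.7, 270.9, 217.4]
side 0.65 [235.2, 146.3, 271.0, 214.3]
[0.575  0.3109 0.1013 0.5389] 0.10350091693297736
[0.5749 0.3114 0.1011 0.5274] 0.10340013047981589
[0.5743 0.3103 0.1017 0.5261] 0.0999460967275411
{'dx': np.float64(-360.5), 'dy': np.float64(-166.7), 'dz': np.float64(-149.7), 'turn': np.float64(-0.89), 'alt': np.float64(2.252), 'from_yaw': np.float64(1.207)}
```

View pics/fit.png

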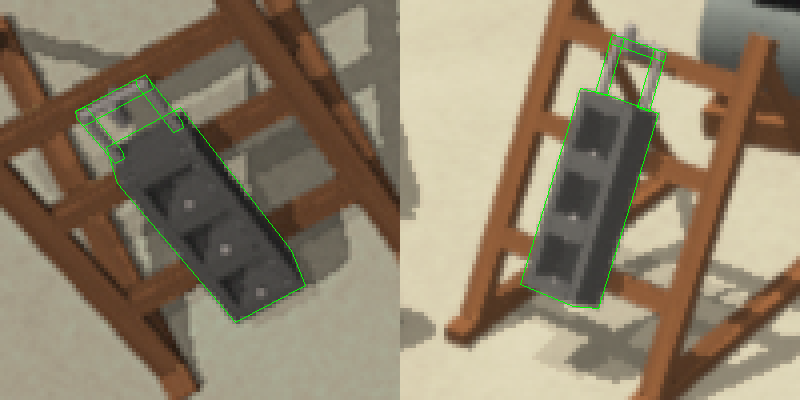

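```bash
cat >> h.py <<'E'
def plan(way,cmd=None,jaw=0,alt=False):
    "calls of 5 rows through waypoints (pos,yaw); prints last row needed per call"
    if cmd is None:
        s=state();R=Ro.from_quat(np.array(s['tool_rot'])[[1,2,3,0]]).as_matrix();cmd=(np.array(s['tool_pos']),np.arctan2(R[1,1],R[0,1]))
    c,y=np.array(cmd[0],float),cmd[1]
    for i,(P,Y) in enumerate(way):
        P=np.array(P);dy=Y-y
        while True:
            dist=np.linalg.norm(P-c);n=max(dist/.0415,abs(dy)/.124,1e-9);f=min(1,5/n)
            p1=c+(P-c)*f;g=go(p1,y,(c,y));print(i,dict(dx=float(g['dx']),dy=float(g['dy']),dz=float(g['dz']),turn=round(-float(dy*f),3)),'rows',int(np.ceil(min(n,5)-1e-6)))
            c=p1;y=y+dy*f;dy-=dy*f
            if f==1:break
    print('end',c.round(4),round(y,4))
E
python3 - <<'E'
from h import *
R,t=slope([.5747,.3107,.1015,.53]);P=R@[.005,0,.034]+t
Y=.53-np.pi/2
print(P,R[:,0],R[:,2])
plan([(P+[0,0,.2],Y),(P,Y)])
s=state();print(s['tool_pos'])
E
```

```text
[0.55315053 0.2980738  0.125111  ] [0.49525126 0.29017614 0.819     ] [-0.70663899 -0.41403181  0.574     ]
0 {'dx': -113.3, 'dy': -41.3, 'dz': -20.6, 'turn': 0.62} rows 5
0 {'dx': -116.2, 'dy': 32.3, 'dz': -20.6, 'turn': 0.62} rows 5
0 {'dx': -75.8, 'dy': 93.8, 'dz': -20.6, 'turn': 0.62} rows 5
0 {'dx': -4.5, 'dy': 75.3, 'dz': -12.9, 'turn': 0.388} rows 4
1 {'dx': 0.0, 'dy': 0.0, 'dz': 200.0, 'turn': 0.0} rows 5
end [0.5532 0.2981 0.1251] -1.0408
[0.22236396 0.58408668 0.25029142]
```

Call:
{"fn": "apply_moves", "kwargs": {"series": [{"dx":-23,"dy":-8,"dz":-12,"turn":0.124},{"dx":-45,"dy":-16,"dz":-24,"turn":0.248},{"dx":-68,"dy":-25,"dz":-36,"turn":0.372},{"dx":-91,"dy":-33,"dz":-48,"turn":0.496},{"dx":-113.3,"dy":-41.3,"dz":-60,"turn":0.62}]}}

```text
invalid input at $.series[0]: expected keys jaw, dx, dy, dz, turn
```

Call:
{"fn": "apply_moves", "kwargs": {"series": [{"dx":-23,"dy":6,"dz":-3,"turn":0.124},{"dx":-46,"dy":13,"dz":-6,"turn":0.248},{"dx":-70,"dy":19,"dz":-9,"turn":0.372},{"dx":-93,"dy":26,"dz":-12,"turn":0.496},{"dx":-116.2,"dy":32.3,"dz":-15,"turn":0.62}]}}

```text
invalid input at $.series[0]: expected keys jaw, dx, dy, dz, turn
```

Call:
{"fn": "apply_moves", "kwargs": {"series": [{"dx":-15,"dy":19,"turn":0.124},{"dx":-30,"dy":38,"turn":0.248},{"dx":-45,"dy":56,"turn":0.372},{"dx":-61,"dy":75,"turn":0.496},{"dx":-75.8,"dy":93.8,"turn":0.62}]}}

```text
invalid input at $.series[0]: expected keys jaw, dx, dy, dz, turn
```

Call:
{"fn": "apply_moves", "kwargs": {"series": [{"dx":-1,"dy":19,"turn":0.1},{"dx":-2,"dy":38,"turn":0.2},{"dx":-3,"dy":57,"turn":0.3},{"dx":-4.5,"dy":75.3,"turn":0.388},{"dx":-4.5,"dy":75.3,"turn":0.388}]}}

```text
invalid input at $.series[0]: expected keys jaw, dx, dy, dz, turn
```

```bash
python3 - <<'E'
from h import *
p=grab_frame('wrist');R,t=slope([.5747,.3107,.1015,.53])
a=p['pixels'][:,:,::-1].copy()
for b in CAR:
    q=np.array([proj(p,R@w+t) for w in b]).astype(np.int32);cv2.polylines(a,[cv2.convexHull(q)],True,(0,255,0),1)
cv2.imwrite('pics/w1.png',a)
P=R@[.005,0,.034]+t;plan([(P,.53-np.pi/2)]);s=state();print(s['time'],s['tool_pos'],s['joint_pos'],s['contact_force'])
E
```

```text
0 {'dx': -113.3, 'dy': -41.3, 'dz': 34.5, 'turn': 0.62} rows 5
0 {'dx': -116.2, 'dy': 32.3, 'dz': 34.5, 'turn': 0.62} rows 5
0 {'dx': -75.8, 'dy': 93.8, 'dz': 34.5, 'turn': 0.62} rows 5
0 {'dx': -4.5, 'dy': 75.3, 'dz': 21.6, 'turn': 0.388} rows 4
end [0.5532 0.2981 0.1251] -1.0408
1.95 [0.22237864 0.58406794 0.25028421] [ 1.08798845e+00  5.27224405e-02  1.61290910e+00  1.69710905e-05
  1.47603218e+00 -1.18996697e-01] [ 0.18339997  0.45351655 -0.79690368]
```

View pics/w1.png

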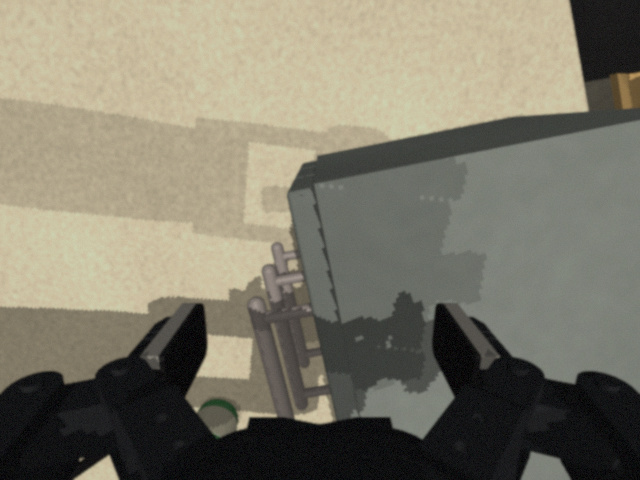

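Call:
{"fn": "apply_moves", "kwargs": {"series": [{"jaw":0,"dx":-23,"dy":-8,"dz":-12,"turn":0.124},{"jaw":0,"dx":-45,"dy":-16,"dz":-24,"turn":0.248},{"jaw":0,"dx":-68,"dy":-25,"dz":-36,"turn":0.372},{"jaw":0,"dx":-91,"dy":-33,"dz":-48,"turn":0.496},{"jaw":0,"dx":-113.3,"dy":-41.3,"dz":-60,"turn":0.62}]}}

```text
time: 2.37
tool_pos: [0.3143, 0.5044, 0.3109]
tool_rot: [0.0, 0.475, 0.88, 0.0]
contact_force: [-0.0, 0.1, -0.7]
gripper_width: 0.998
grasp_force: 0.0
```

Call:
{"fn": "apply_moves", "kwargs": {"series": [{"jaw":0,"dx":-23,"dy":6,"dz":-3,"turn":0.124},{"jaw":0,"dx":-46,"dy":13,"dz":-6,"turn":0.248},{"jaw":0,"dx":-70,"dy":19,"dz":-9,"turn":0.372},{"jaw":0,"dx":-93,"dy":26,"dz":-12,"turn":0.496},{"jaw":0,"dx":-116.2,"dy":32.3,"dz":-15,"turn":0.62}]}}

```text
time: 2.78
tool_pos: [0.4056, 0.4255, 0.3256]
tool_rot: [0.0, 0.721, 0.693, 0.0]
contact_force: [-0.9, -0.5, -0.3]
gripper_width: 0.996
grasp_force: 0.0
```

Call:
{"fn": "apply_moves", "kwargs": {"series": [{"jaw":0,"dx":-15,"dy":19,"dz":0,"turn":0.124},{"jaw":0,"dx":-30,"dy":38,"dz":0,"turn":0.248},{"jaw":0,"dx":-45,"dy":56,"dz":0,"turn":0.372},{"jaw":0,"dx":-61,"dy":75,"dz":0,"turn":0.496},{"jaw":0,"dx":-75.8,"dy":93.8,"dz":0,"turn":0.62}]}}

```text
time: 3.2
tool_pos: [0.4969, 0.3465, 0.3254]
tool_rot: [0.0, 0.898, 0.44, 0.0]
contact_force: [-0.6, 0.5, -0.2]
gripper_width: 0.996
grasp_force: 0.0
```

Call:
{"fn": "apply_moves", "kwargs": {"series": [{"jaw":0,"dx":-1,"dy":19,"dz":0,"turn":0.1},{"jaw":0,"dx":-2,"dy":38,"dz":0,"turn":0.2},{"jaw":0,"dx":-3,"dy":57,"dz":0,"turn":0.3},{"jaw":0,"dx":-4.5,"dy":75.3,"dz":0,"turn":0.388},{"jaw":0,"dx":-4.5,"dy":75.3,"dz":0,"turn":0.388}]}}

```text
time: 3.62
tool_pos: [0.5551, 0.296, 0.325]
tool_rot: [0.001, 0.966, 0.259, 0.0]
contact_force: [-0.0, -0.2, -0.6]
gripper_width: 0.998
grasp_force: 0.0
```

```bash
python3 - <<'E'
from h import *
p=grab_frame('wrist');R,t=slope([.5747,.3107,.1015,.53])
a=p['pixels'][:,:,::-1].copy()
for b in CAR:
    q=np.array([proj(p,R@w+t) for w in b]).astype(np.int32);cv2.polylines(a,[cv2.convexHull(q)],True,(0,255,0),1)
cv2.imwrite('pics/w2.png',a)
P=R@[.005,0,.034]+t;plan([(P,.53-np.pi/2)]);s=state();print(s['time'],s['tool_pos'],s['joint_pos'],s['contact_force'])
E
```

```text
0 {'dx': -0.2, 'dy': -1.2, 'dz': 199.9, 'turn': -0.002} rows 5
end [0.5532 0.2981 0.1251] -1.0408
3.6667 [0.55395384 0.29713695 0.3250142 ] [3.73999221e-01 2.82144469e-02 1.51479191e+00 5.70588391e-05
 1.59910566e+00 1.41637083e+00] [-0.84452939  0.6277425  -0.64468371]
```

View pics/w2.png

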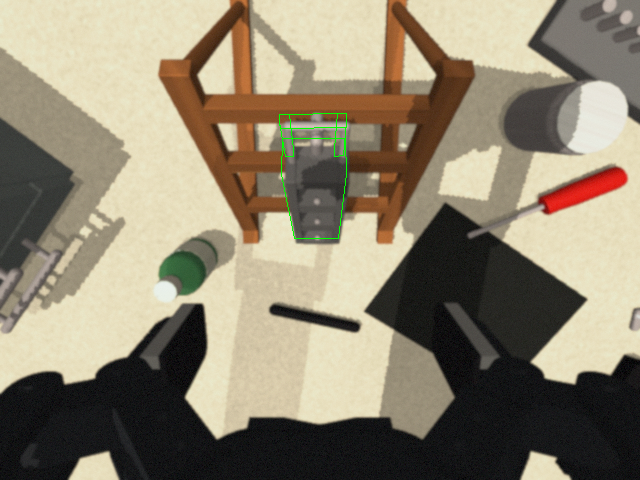

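Call:
{"fn": "apply_moves", "kwargs": {"series": [{"jaw":0,"dx":0,"dy":-1,"dz":40,"turn":0},{"jaw":0,"dx":0,"dy":-1,"dz":80,"turn":0},{"jaw":0,"dx":0,"dy":-1,"dz":120,"turn":0},{"jaw":0,"dx":0,"dy":-1,"dz":150,"turn":0},{"jaw":0,"dx":0,"dy":-1,"dz":165,"turn":0}]}}

```text
time: 4.08
tool_pos: [0.5492, 0.2987, 0.1547]
tool_rot: [0.0, 0.965, 0.263, -0.004]
contact_force: [0.1, -0.3, -1.8]
gripper_width: 0.996
grasp_force: 0.0
```

Call:
{"fn": "apply_moves", "kwargs": {"series": [{"jaw":0,"dx":0,"dy":0,"dz":10,"turn":0},{"jaw":0,"dx":0,"dy":0,"dz":20,"turn":0},{"jaw":0,"dx":0,"dy":0,"dz":27,"turn":0},{"jaw":0,"dx":0,"dy":0,"dz":31,"turn":0},{"jaw":0,"dx":0,"dy":0,"dz":32,"turn":0}]}}

```text
time: 4.5
tool_pos: [0.5532, 0.2993, 0.1291]
tool_rot: [-0.0, 0.965, 0.262, 0.001]
contact_force: [-0.9, 0.6, -0.3]
gripper_width: 1.0
grasp_force: 0.0
```

```bash
python3 - <<'E'
from h import *
p=grab_frame('wrist');save(p,'w3.png');T=p['camera_from_world'];s=state();print(s['contact_force'],-T[:3,:3].T@T[:3,3]-s['tool_pos'],T[2,:3]);plan([(slope([.5747,.3107,.1015,.53])[0]@[.005,0,.034]+[.5747,.3107,.1015],.53-np.pi/2)])
E
```

```text
[ 0.16262926  0.09019122 -0.40314253] [0.06068724 0.03514554 0.12446769] [-0.23880639 -0.14024574 -0.96088638]
0 {'dx': -0.6, 'dy': 1.0, 'dz': 4.1, 'turn': -0.0} rows 1
end [0.5532 0.2981 0.1251] -1.0408
```

View pics/w3.png

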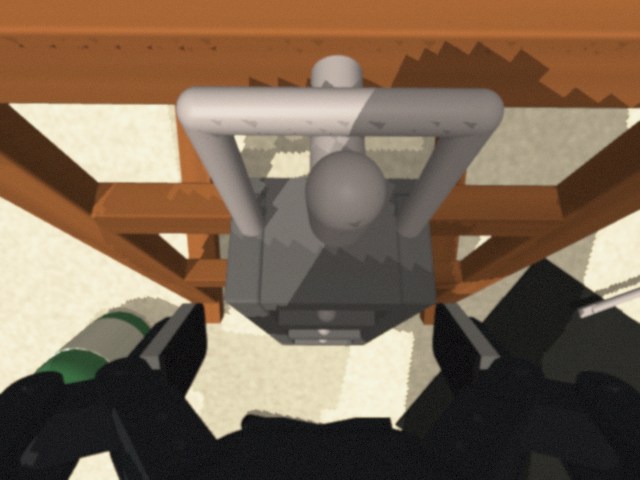

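Call:
{"fn": "apply_moves", "kwargs": {"series": [{"jaw":0,"dx":0,"dy":1,"dz":2,"turn":0},{"jaw":0,"dx":0,"dy":1,"dz":4,"turn":0},{"jaw":0.3,"dx":0,"dy":1,"dz":4,"turn":0},{"jaw":0.5,"dx":0,"dy":1,"dz":4,"turn":0},{"jaw":0.6,"dx":0,"dy":1,"dz":4,"turn":0}]}}

```text
time: 4.97
tool_pos: [0.5533, 0.2981, 0.1245]
tool_rot: [-0.0, 0.965, 0.262, 0.0]
contact_force: [0.2, -0.3, 0.2]
gripper_width: 0.605
grasp_force: 0.0
```

Call:
{"fn": "apply_moves", "kwargs": {"series": [{"jaw":0.7,"dx":0,"dy":0,"dz":0,"turn":0},{"jaw":0.8,"dx":0,"dy":0,"dz":0,"turn":0},{"jaw":1,"dx":0,"dy":0,"dz":0,"turn":0},{"jaw":1,"dx":0,"dy":0,"dz":0,"turn":0}]}}

```text
time: 5.3
tool_pos: [0.5533, 0.298, 0.1249]
tool_rot: [0.0, 0.965, 0.262, 0.0]
contact_force: [-1.2, -1.8, 5.0]
gripper_width: 0.527
grasp_force: 61.9
```

Call:
{"fn": "apply_moves", "kwargs": {"series": [{"jaw":1,"dx":3,"dy":0,"dz":-4.3,"turn":0},{"jaw":1,"dx":6,"dy":0,"dz":-8.5,"turn":0},{"jaw":1,"dx":9,"dy":0,"dz":-13,"turn":0},{"jaw":1,"dx":12,"dy":0,"dz":-17,"turn":0},{"jaw":1,"dx":14.5,"dy":0,"dz":-20.7,"turn":0}]}}

```text
time: 5.72
tool_pos: [0.5643, 0.3051, 0.1437]
tool_rot: [0.0, 0.965, 0.262, -0.003]
contact_force: [-4.1, -3.1, -2.5]
gripper_width: 0.528
grasp_force: 61.3
```

Call:
{"fn": "apply_moves", "kwargs": {"series": [{"jaw":1,"dx":0.6,"dy":0,"dz":-0.8,"turn":0},{"jaw":1,"dx":-4,"dy":0,"dz":-4.5,"turn":0},{"jaw":1,"dx":-12,"dy":0,"dz":-10,"turn":0},{"jaw":1,"dx":-22,"dy":0,"dz":-17,"turn":0},{"jaw":1,"dx":-35,"dy":0,"dz":-25,"turn":0}]}}

```text
time: 6.13
tool_pos: [0.5353, 0.2877, 0.1704]
tool_rot: [-0.0, 0.965, 0.262, 0.001]
contact_force: [0.1, 0.2, -2.2]
gripper_width: 0.53
grasp_force: 61.5
```

```bash
python3 - <<'E'
from h import *
p=grab_frame('wrist');save(p,'w4.png')
q=grab_frame('side');a=q['pixels'][120:280,190:350,::-1];cv2.imwrite('pics/s4.png',np.hstack([cv2.resize(a,(400,400),interpolation=3),cv2.resize(p['pixels'][120:440,160:480,::-1],(400,400))]));s=state();print(s['tool_pos'],s['contact_force'],s['gripper_width'])
E
```

```text
[0.53534382 0.2877449  0.17210397] [ 0.47784157  0.06090353 -2.55117549] 0.5242504862890066
```

View pics/s4.png

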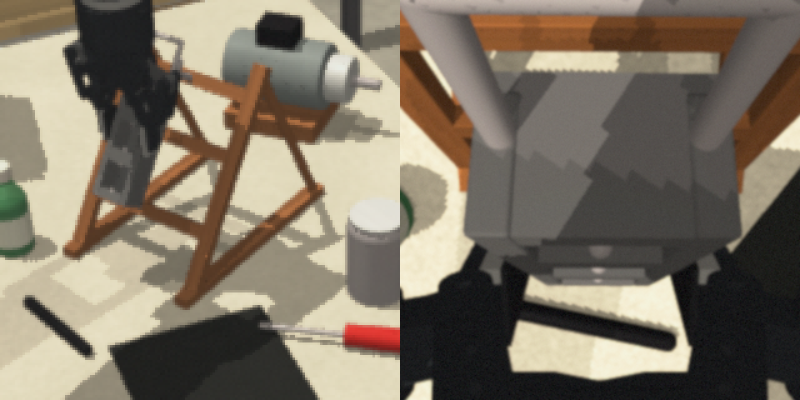

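```bash
python3 - <<'E'
from h import *
s=state();p=np.array(s['tool_pos']);st=np.array([.863,.505,0])
plan([(p-st*.08+[0,0,.05],.53-np.pi/2),([.5128,-.0216,.118],1.514-np.pi/2)])
print(s['joint_pos'])
E
```

```text
0 {'dx': -80.0, 'dy': -0.0, 'dz': -50.0, 'turn': -0.0} rows 3
1 {'dx': -60.4, 'dy': 161.0, 'dz': 65.6, 'turn': -0.62} rows 5
1 {'dx': -83.8, 'dy': 56.3, 'dz': 38.5, 'turn': -0.364} rows 3
end [ 0.5128 -0.0216  0.118 ] -0.0568
[3.70720757e-01 6.96388411e-02 1.72860795e+00 1.93614505e-04
 1.33973567e+00 1.41162351e+00]
```

Call:
{"fn": "apply_moves", "kwargs": {"series": [{"jaw":1,"dx":-12,"dy":0,"dz":-8,"turn":0},{"jaw":1,"dx":-32,"dy":0,"dz":-20,"turn":0},{"jaw":1,"dx":-54,"dy":0,"dz":-34,"turn":0},{"jaw":1,"dx":-72,"dy":0,"dz":-45,"turn":0},{"jaw":1,"dx":-80,"dy":0,"dz":-50,"turn":0}]}}

```text
time: 6.65
tool_pos: [0.466, 0.2471, 0.2218]
tool_rot: [-0.0, 0.965, 0.262, 0.002]
contact_force: [0.6, 0.6, -2.7]
gripper_width: 0.533
grasp_force: 61.7
```

Call:
{"fn": "apply_moves", "kwargs": {"series": [{"jaw":1,"dx":-10,"dy":27,"dz":5,"turn":-0.11},{"jaw":1,"dx":-22,"dy":60,"dz":12,"turn":-0.23},{"jaw":1,"dx":-35,"dy":94,"dz":22,"turn":-0.36},{"jaw":1,"dx":-48,"dy":128,"dz":35,"turn":-0.49},{"jaw":1,"dx":-60.4,"dy":161,"dz":50,"turn":-0.61}]}}

```text
time: 7.07
tool_pos: [0.4962, 0.0808, 0.1723]
tool_rot: [0.001, 0.852, 0.524, 0.002]
contact_force: [0.4, 0.0, -3.3]
gripper_width: 0.523
grasp_force: 62.1
```

Call:
{"fn": "apply_moves", "kwargs": {"series": [{"jaw":1,"dx":-23,"dy":16,"dz":15,"turn":-0.1},{"jaw":1,"dx":-46,"dy":31,"dz":30,"turn":-0.2},{"jaw":1,"dx":-66,"dy":45,"dz":42,"turn":-0.3},{"jaw":1,"dx":-80,"dy":54,"dz":52,"turn":-0.36},{"jaw":1,"dx":-83.8,"dy":56.3,"dz":54,"turn":-0.374}]}}

```text
time: 7.48
tool_pos: [0.5064, -0.0202, 0.1155]
tool_rot: [-0.001, 0.742, 0.671, -0.001]
contact_force: [-0.7, -0.1, -3.4]
gripper_width: 0.531
grasp_force: 62.0
```

```bash
python3 - <<'E'
from h import *
q=grab_frame('side');u,v=np.round(proj(q,[.51,0,.05])).astype(int);cv2.imwrite('pics/s5.png',cv2.resize(q['pixels'][v-90:v+60,u-75:u+75,::-1],(500,500),interpolation=3))
plan([([.5128,-.0216,.118],1.514-np.pi/2)]);s=state();print(s['time'],s['contact_force'],s['joint_pos'])
E
```

```text
0 {'dx': -1.2, 'dy': 6.4, 'dz': -1.9, 'turn': -0.045} rows 1
end [ 0.5128 -0.0216  0.118 ] -0.0568
7.5333 [-0.62730388  0.35942933 -2.53816854] [-1.85623104e-01 -1.06796630e-01  2.00247495e+00 -3.44586975e-04
  1.24796589e+00 -8.39167723e-02]
```

View pics/s5.png

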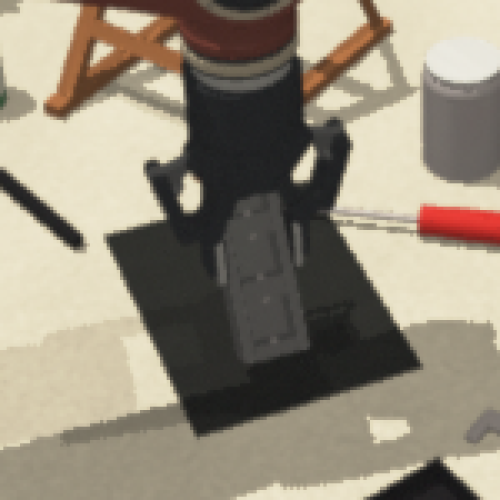

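Call:
{"fn": "apply_moves", "kwargs": {"series": [{"jaw":1,"dx":-1,"dy":5,"dz":3,"turn":-0.04},{"jaw":1,"dx":-1,"dy":6,"dz":10,"turn":-0.045},{"jaw":1,"dx":-1,"dy":6,"dz":18,"turn":-0.045},{"jaw":1,"dx":-1,"dy":6,"dz":24,"turn":-0.045},{"jaw":1,"dx":-1,"dy":6,"dz":26,"turn":-0.045}]}}

```text
time: 7.95
tool_pos: [0.5118, -0.0188, 0.0902]
tool_rot: [-0.001, 0.726, 0.688, -0.001]
contact_force: [0.2, -0.4, -3.2]
gripper_width: 0.526
grasp_force: 62.1
```

Call:
{"fn": "apply_moves", "kwargs": {"series": [{"jaw":1,"dx":0,"dy":0,"dz":1,"turn":0},{"jaw":1,"dx":0,"dy":0,"dz":2,"turn":0},{"jaw":1,"dx":0,"dy":0,"dz":3,"turn":0}]}}

```text
time: 8.2
tool_pos: [0.5131, -0.0195, 0.089]
tool_rot: [0.0, 0.726, 0.688, 0.0]
contact_force: [0.1, 0.2, -2.1]
gripper_width: 0.525
grasp_force: 62.0
```

Call:
{"fn": "apply_moves", "kwargs": {"series": [{"jaw":1,"dx":0,"dy":0,"dz":1,"turn":0},{"jaw":1,"dx":0,"dy":0,"dz":2,"turn":0},{"jaw":1,"dx":0,"dy":0,"dz":3,"turn":0}]}}

```text
time: 8.45
tool_pos: [0.513, -0.0197, 0.086]
tool_rot: [0.0, 0.726, 0.688, 0.0]
contact_force: [-0.6, -0.4, -3.5]
gripper_width: 0.528
grasp_force: 62.1
```

Call:
{"fn": "apply_moves", "kwargs": {"series": [{"jaw":1,"dx":0,"dy":0,"dz":1.5,"turn":0},{"jaw":1,"dx":0,"dy":0,"dz":3.5,"turn":0},{"jaw":1,"dx":3,"dy":0,"dz":4.8,"turn":0},{"jaw":1,"dx":6,"dy":0,"dz":6,"turn":0},{"jaw":1,"dx":6,"dy":0,"dz":6,"turn":0}]}}

```text
time: 8.87
tool_pos: [0.5134, -0.0135, 0.08]
tool_rot: [0.0, 0.726, 0.688, -0.0]
contact_force: [0.3, -0.6, -2.3]
gripper_width: 0.531
grasp_force: 62.2
```

Call:
{"fn": "apply_moves", "kwargs": {"series": [{"jaw":1,"dx":3,"dy":0,"dz":1.3,"turn":0},{"jaw":1,"dx":6,"dy":0,"dz":2.6,"turn":0},{"jaw":1,"dx":9,"dy":0,"dz":4.2,"turn":0},{"jaw":1,"dx":12,"dy":0,"dz":5.8,"turn":0},{"jaw":1,"dx":12,"dy":0,"dz":5.8,"turn":0}]}}

```text
time: 9.28
tool_pos: [0.5151, -0.0019, 0.0765]
tool_rot: [0.001, 0.726, 0.688, -0.0]
contact_force: [-4.1, -2.0, 11.4]
gripper_width: 0.528
grasp_force: 62.3
```

Call:
{"fn": "apply_moves", "kwargs": {"series": [{"jaw":1,"dx":2.5,"dy":0,"dz":1,"turn":0},{"jaw":1,"dx":5,"dy":0,"dz":2.5,"turn":0},{"jaw":1,"dx":8,"dy":0,"dz":4.5,"turn":0},{"jaw":1,"dx":10.5,"dy":0,"dz":6.5,"turn":0},{"jaw":1,"dx":13,"dy":0,"dz":8.5,"turn":0}]}}

```text
time: 9.7
tool_pos: [0.516, 0.0119, 0.0688]
tool_rot: [0.0, 0.726, 0.687, 0.001]
contact_force: [-7.1, 3.6, 15.1]
gripper_width: 0.526
grasp_force: 62.2
```

Call:
{"fn": "apply_moves", "kwargs": {"series": [{"jaw":1,"dx":2.4,"dy":0,"dz":2.2,"turn":0},{"jaw":1,"dx":4.8,"dy":0,"dz":4.4,"turn":0},{"jaw":1,"dx":7,"dy":0,"dz":6.8,"turn":0},{"jaw":1,"dx":9.3,"dy":0,"dz":9.3,"turn":0},{"jaw":1,"dx":9.3,"dy":0,"dz":9.3,"turn":0}]}}

```text
time: 10.12
tool_pos: [0.5167, 0.0228, 0.0593]
tool_rot: [-0.001, 0.726, 0.687, 0.002]
contact_force: [-5.3, 7.1, 15.0]
gripper_width: 0.528
grasp_force: 62.4
```

```bash
python3 - <<'E'
from h import *
q=grab_frame('side');u,v=np.round(proj(q,[.51,0,.05])).astype(int);cv2.imwrite('pics/s6.png',cv2.resize(q['pixels'][v-90:v+60,u-75:u+75,::-1],(500,500),interpolation=3))
s=state();print(s['tool_pos'],s['contact_force'],s['ft_torque'])
E
```

```text
[0.5166627  0.02273407 0.05936384] [-4.37730614  7.65243349 13.93759802] [ 0.75339649  1.03597906 -0.29079903]
```

View pics/s6.png

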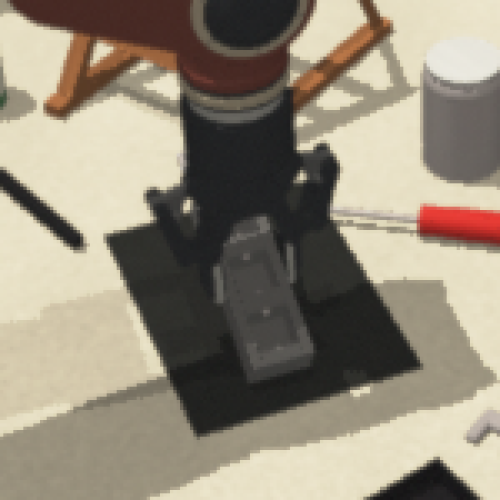

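Call:
{"fn": "apply_moves", "kwargs": {"series": [{"jaw":1,"dx":3,"dy":0,"dz":2.6,"turn":0},{"jaw":1,"dx":5,"dy":0,"dz":5.2,"turn":0},{"jaw":1,"dx":7,"dy":0,"dz":8,"turn":0},{"jaw":1,"dx":9,"dy":0,"dz":10.8,"turn":0},{"jaw":1,"dx":9,"dy":0,"dz":10.8,"turn":0}]}}

```text
time: 10.58
tool_pos: [0.5173, 0.0317, 0.048]
tool_rot: [-0.0, 0.726, 0.687, 0.002]
contact_force: [-3.3, 8.1, 11.8]
gripper_width: 0.527
grasp_force: 62.3
```

Call:
{"fn": "apply_moves", "kwargs": {"series": [{"jaw":1,"dx":1.5,"dy":0,"dz":2.5,"turn":0},{"jaw":1,"dx":3,"dy":0,"dz":5,"turn":0},{"jaw":1,"dx":4.5,"dy":0,"dz":7.5,"turn":0},{"jaw":1,"dx":5,"dy":0,"dz":9,"turn":0},{"jaw":1,"dx":5,"dy":0,"dz":9,"turn":0}]}}

```text
time: 11.0
tool_pos: [0.5179, 0.0364, 0.0389]
tool_rot: [0.0, 0.726, 0.687, 0.003]
contact_force: [-1.1, 6.4, 8.4]
gripper_width: 0.524
grasp_force: 62.4
```

```bash
python3 - <<'E'
from h import *
vs=[]
for n in ['side','top']:
    q=grab_frame(n);r=spotter.outline_of(q,'carrier')
    for k in r: print(n,k['conf'],k['extent'])
    if n=='side' and r: m=(q,r[0]['region'])
s=state();print(s['tool_pos'],s['contact_force'],s['ft_torque'])
E
```

```text
side 0.6 [258.2, 255.0, 296.6, 303.9]
[0.51786979 0.03640281 0.03891148] [-1.43079304  7.23875076  8.61397269] [ 0.52515573  0.34033363 -0.11611555]
```

Call:
{"fn": "apply_moves", "kwargs": {"series": [{"jaw":1,"dx":0.5,"dy":0,"dz":1,"turn":0},{"jaw":1,"dx":1,"dy":0,"dz":2,"turn":0},{"jaw":1,"dx":1,"dy":0,"dz":2,"turn":0}]}}

```text
time: 11.45
tool_pos: [0.5181, 0.0371, 0.0371]
tool_rot: [0.001, 0.726, 0.688, 0.002]
contact_force: [-0.9, 4.6, 9.4]
gripper_width: 0.522
grasp_force: 62.6
```

Call:
{"fn": "apply_moves", "kwargs": {"series": [{"jaw":1,"dx":0.5,"dy":0,"dz":1,"turn":0},{"jaw":1,"dx":1,"dy":0,"dz":2,"turn":0},{"jaw":1,"dx":1,"dy":0,"dz":2,"turn":0}]}}

```text
time: 11.7
tool_pos: [0.5183, 0.0378, 0.0349]
tool_rot: [0.001, 0.726, 0.688, 0.002]
contact_force: [-1.0, 4.4, 8.4]
gripper_width: 0.529
grasp_force: 62.4
```

Call:
{"fn": "apply_moves", "kwargs": {"series": [{"jaw":1,"dx":0.3,"dy":0,"dz":1,"turn":0},{"jaw":1,"dx":0.5,"dy":0,"dz":2,"turn":0},{"jaw":1,"dx":0.5,"dy":0,"dz":2,"turn":0}]}}

```text
time: 11.95
tool_pos: [0.5183, 0.0385, 0.0329]
tool_rot: [0.001, 0.726, 0.688, 0.003]
contact_force: [-1.3, 4.3, 7.1]
gripper_width: 0.528
grasp_force: 62.3
```

Call:
{"fn": "apply_moves", "kwargs": {"series": [{"jaw":1,"dx":0,"dy":0,"dz":1,"turn":0},{"jaw":1,"dx":0,"dy":0,"dz":2,"turn":0},{"jaw":1,"dx":0,"dy":0,"dz":2,"turn":0}]}}

```text
time: 12.2
tool_pos: [0.5185, 0.0387, 0.031]
tool_rot: [0.001, 0.726, 0.687, 0.003]
contact_force: [-0.9, 6.7, 7.4]
gripper_width: 0.524
grasp_force: 62.7
```

```bash
python3 - <<'E'
from h import *
q=grab_frame('side');s=state();print(s['tool_pos'],s['contact_force'])
R0=Ro.from_euler('z',1.514).as_matrix()
cv2.imwrite('pics/s7.png',q['pixels'][:,:,::-1])
# tilt fit from dark-box mask
r=spotter.outline_of(q,'carrier')
for k in r[:1]:
    print(k['conf'],k['extent'])
    for th in (0,5,10,15):
        Rt=R0@Ro.from_euler('y',-th,degrees=True).as_matrix()
        E=np.array([.514,-.033,.003]);t=E+Rt@[.069,0,0]
        m=sil(q,CAR[:1],Rt,t);ys,xs=np.nonzero(m);print(th,xs.min(),ys.min(),xs.max(),ys.max())
E
```

```text
[0.51849058 0.03872788 0.03107572] [0.71830736 6.08668587 7.64320618]
0.93 [257.2, 256.4, 295.9, 303.1]
0 257 253 294 303
5 257 251 294 303
10 257 248 295 303
15 257 246 295 303
```

Call:
{"fn": "apply_moves", "kwargs": {"series": [{"jaw":1,"dx":0.3,"dy":0,"dz":1,"turn":0},{"jaw":1,"dx":0.3,"dy":0,"dz":2,"turn":0},{"jaw":1,"dx":0.3,"dy":0,"dz":2,"turn":0}]}}

```text
time: 12.55
tool_pos: [0.5186, 0.039, 0.0291]
tool_rot: [0.001, 0.726, 0.688, 0.003]
contact_force: [-0.3, 6.8, 8.7]
gripper_width: 0.527
grasp_force: 62.8
```

Call:
{"fn": "apply_moves", "kwargs": {"series": [{"jaw":1,"dx":0,"dy":0,"dz":1,"turn":0},{"jaw":1,"dx":0,"dy":0,"dz":2,"turn":0},{"jaw":1,"dx":0,"dy":0,"dz":2,"turn":0}]}}

```text
time: 12.8
tool_pos: [0.5187, 0.0389, 0.0273]
tool_rot: [0.001, 0.726, 0.687, 0.003]
contact_force: [1.0, 5.2, 8.5]
gripper_width: 0.524
grasp_force: 62.9
```

```bash
cat >> h.py <<'E'
def tilt(x): # edge x,y, yaw, pitch
    R=Ro.from_euler('z',x[2]).as_matrix()@Ro.from_euler('y',-x[3]).as_matrix()
    return R,np.array([x[0],x[1],.003])+R@[.069,0,0]
E
python3 - <<'E'
from h import *
vs=[]
for n in ['side','wrist']:
    q=grab_frame(n);r=spotter.outline_of(q,'carrier')
    for k in r[:2]: print(n,k['conf'],np.round(k['extent']))
    vs.append((q,r[0]['region'] if r else None))
w=vs[1][0]
for i,v in enumerate(vs):
    if v[1] is not None and i==0:
        x,f=fit([v],CAR[:1],tilt,[.514,-.033,1.51,.05],[.01,.01,.1,.1]);print(np.round(x,3),f)
# overlay of model at two pitches on wrist picture
a=w['pixels'][:,:,::-1].copy()
for th,c in((0,(0,255,0)),(.1,(0,0,255)),(.2,(255,0,0))):
    R,t=tilt([.514,-.033,1.51,th])
    for b in CAR:
        cv2.polylines(a,[cv2.convexHull(np.array([proj(w,R@k+t) for k in b]).astype(np.int32))],True,c,1)
cv2.imwrite('pics/w7.png',a)
E
```

```text
side 0.62 [187. 187. 202. 226.]
side 0.58 [259. 261. 296. 302.]
wrist 0.66 [244.   8. 397. 423.]
[ 0.514 -0.033  1.51   0.05 ] 1.0
```

View pics/w7.png

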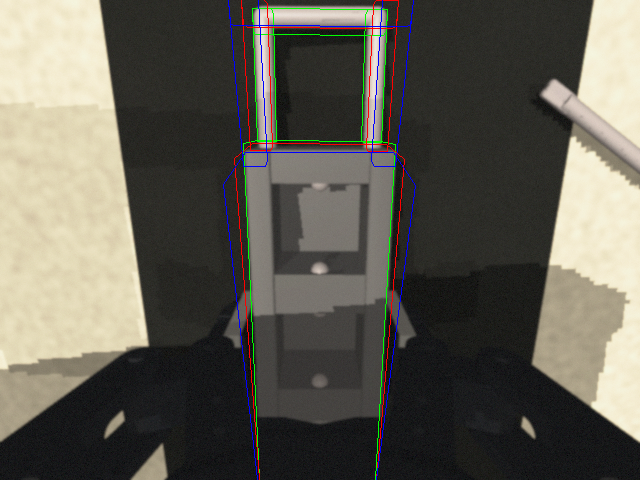

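Call:
{"fn": "apply_moves", "kwargs": {"series": [{"jaw":0.4,"dx":0,"dy":0,"dz":-1,"turn":0},{"jaw":0.3,"dx":0,"dy":0,"dz":-1,"turn":0},{"jaw":0.1,"dx":0,"dy":0,"dz":-1,"turn":0},{"jaw":0,"dx":0,"dy":0,"dz":-2,"turn":0},{"jaw":0,"dx":0,"dy":0,"dz":-15,"turn":0}]}}

```text
time: 13.42
tool_pos: [0.5135, 0.0375, 0.0368]
tool_rot: [-0.002, 0.726, 0.687, -0.002]
contact_force: [-0.5, -0.4, 0.8]
gripper_width: 1.001
grasp_force: 0.0
```

Call:
{"fn": "apply_moves", "kwargs": {"series": [{"jaw":0,"dx":-20,"dy":0,"dz":-40,"turn":0},{"jaw":0,"dx":-45,"dy":0,"dz":-75,"turn":0},{"jaw":0,"dx":-70,"dy":0,"dz":-110,"turn":0},{"jaw":0,"dx":-80,"dy":0,"dz":-125,"turn":0},{"jaw":0,"dx":-80,"dy":0,"dz":-125,"turn":0}]}}

```text
time: 13.83
tool_pos: [0.5147, -0.0455, 0.1706]
tool_rot: [0.005, 0.727, 0.686, 0.003]
contact_force: [0.4, 0.0, 1.8]
gripper_width: 0.998
grasp_force: 0.0
```

```bash
python3 - <<'E'
from h import *
s=state();print(s['time'],s['tool_pos'],s['contact_force'])
w=grab_frame('wrist');save(w,'w8.png');r=spotter.outline_of(w,'carrier')
for k in r[:2]: print(k['conf'],np.round(k['extent']))
x,f=fit([(w,r[0]['region'])],CAR,flat(.003),[.518,.036,1.51],[.01,.01,.08]);print(np.round(x,4),f)
t=grab_frame('top');save(t,'t8.png')
g=cv2.medianBlur(cv2.cvtColor(t['pixels'],cv2.COLOR_RGB2GRAY),3)
for z,(a,b) in {}: pass
sub=g[215:325,365:480]
n,l,st,c=cv2.connectedComponentsWithStats((sub>75).astype(np.uint8))
for i in range(1,n):
    if 30<st[i,4]<500: print(st[i],c[i]+[365,215],atz(t,c[i]+[365,215],.018)[:2])
E
```

```text
13.8333 [ 0.51472107 -0.04546513  0.17060083] [0.4216374  0.03216597 1.78110369]
0.64 [278.   2. 353. 221.]
[0.5185 0.0347 1.5224] 0.0232439335887612
[73 24 11 11 94] [443.30851064 244.30851064] [ 0.56206297 -0.34256964]
[25 33 11 11 93] [395.         253.15053763] [ 0.53768612 -0.22654883]
[ 77  64  15  15 177] [449.21468927 286.03389831] [ 0.46216292 -0.35770929]
[36 72 11 11 95] [405.96842105 291.96842105] [ 0.44528666 -0.25431127]
```

```bash
cat >> h.py <<'E'
TR=np.array([.5009,-.2946]);TY=.1806
def tray(b):
    c,s=np.cos(TY),np.sin(TY);d=np.array(b[:2])-TR;return np.array([c*d[0]+s*d[1],-s*d[0]+c*d[1]])*1e3
def blobs(p,z,poly=None):
    g=cv2.medianBlur(cv2.cvtColor(p['pixels'],cv2.COLOR_RGB2GRAY),3);out=[]
    c,s=np.cos(TY),np.sin(TY)
    q=np.array([proj(p,[TR[0]+c*x-s*y,TR[1]+s*x+c*y,.004]) for x,y in((-.09,-.11),(.09,-.11),(.09,.11),(-.09,.11))])
    m=np.zeros(g.shape,np.uint8);cv2.fillConvexPoly(m,q.astype(np.int32),1)
    n,l,st,ce=cv2.connectedComponentsWithStats(((g>75)&(m>0)).astype(np.uint8))
    for i in range(1,n):
        if st[i,4]>60:
            e,rad=cv2.minEnclosingCircle(np.argwhere(l==i)[:,::-1].astype(np.float32));w=atz(p,e,z)
            o,_=ray(p,e);print('blob',st[i],np.round(e,1),w.round(4),'diam mm',round(2e3*rad*np.linalg.norm(w-o)/p['mtx'][0,0],1),'tray',tray(w).round(1))
E
python3 - <<'E'
from h import *
for b in [(.562,-.3426),(.5377,-.2265),(.4622,-.3577),(.4453,-.2543)]: print(b,tray(b).round(1))
s=state()
plan([([.515,-.2,.17],.18)])
print(s['joint_pos'])
w=grab_frame('wrist');p=np.array(s['tool_pos']);print([proj(w,p+[0,0,-k]).round() for k in(0,.01,.019)])
E
```

```text
(0.562, -0.3426) [ 51.5 -58.2]
(0.5377, -0.2265) [48.4 60.4]
(0.4622, -0.3577) [-49.4 -55.1]
(0.4453, -0.2543) [-47.5  49.6]
0 {'dx': -157.3, 'dy': 12.8, 'dz': -6.7, 'turn': -0.235} rows 4
end [ 0.515 -0.2    0.17 ] 0.18
[-2.27969696e-01 -1.47784696e-01  1.95515659e+00  3.92665639e-04
  1.33596519e+00 -1.73080504e-01]
[array([319., 330.]), array([319., 317.]), array([319., 307.])]
```

```bash
python3 - <<'E'
from h import *
plan([([.5377,-.2265,.12],.18)])
E
```

```text
0 {'dx': -182.9, 'dy': 37.3, 'dz': 42.3, 'turn': -0.234} rows 5
end [ 0.5377 -0.2265  0.12  ] 0.18
```

Call:
{"fn": "apply_moves", "kwargs": {"series": [{"jaw":0.5,"dx":-35,"dy":7,"dz":5,"turn":-0.05},{"jaw":0.5,"dx":-74,"dy":15,"dz":12,"turn":-0.1},{"jaw":0.5,"dx":-113,"dy":23,"dz":22,"turn":-0.15},{"jaw":0.5,"dx":-150,"dy":31,"dz":32,"turn":-0.2},{"jaw":0.5,"dx":-182.9,"dy":37.3,"dz":42,"turn":-0.234}]}}

```text
time: 14.45
tool_pos: [0.5381, -0.2277, 0.1194]
tool_rot: [-0.002, 0.64, 0.769, -0.0]
contact_force: [0.4, 0.8, 0.2]
gripper_width: 0.498
grasp_force: 0.0
```

Call:
{"fn": "apply_moves", "kwargs": {"series": [{"jaw":0.5,"dx":0,"dy":0,"dz":0,"turn":0},{"jaw":0.5,"dx":0,"dy":0,"dz":0,"turn":0}]}}

```text
time: 14.62
tool_pos: [0.5374, -0.2269, 0.1189]
tool_rot: [-0.003, 0.642, 0.767, -0.0]
contact_force: [0.3, -0.1, 0.4]
gripper_width: 0.501
grasp_force: 0.0
```

```bash
python3 - <<'E'
from h import *
w=grab_frame('wrist');save(w,'w9.png');blobs(w,.018);s=state();print(s['time'],s['tool_pos'],s['gripper_width'],proj(w,[.5377,-.2265,.018]))
plan([([.5377,-.2265,.028],.18)])
E
```

```text
blob [ 298  230   44   43 1467] [319.4 251.3] [ 0.5371 -0.2288  0.018 ] diam mm 26.8 tray [47.4 58.2]
blob [ 142  246   47   45 1653] [164.9 268.4] [ 0.4437 -0.2572  0.018 ] diam mm 31.9 tray [-49.6  47.1]
blob [230 291  28  56 635] [248.  318.5] [ 0.4995 -0.2823  0.018 ] diam mm 38.7 tray [ 0.8 12.4]
blob [305 393  40  32 997] [324.1 412.8] [ 0.5614 -0.3454  0.018 ] diam mm 31.0 tray [ 50.4 -60.8]
blob [166 423  23  22 327] [177. 433.] [ 0.4608 -0.3815  0.018 ] diam mm 24.1 tray [-55.1 -78.3]
14.6667 [ 0.53777053 -0.22607601  0.11975461] 0.49901898076027373 [320.99207072 247.92910112]
0 {'dx': -0.4, 'dy': -0.1, 'dz': 91.8, 'turn': -0.001} rows 3
end [ 0.5377 -0.2265  0.028 ] 0.18
```

Call:
{"fn": "apply_moves", "kwargs": {"series": [{"jaw":0.5,"dx":-1.5,"dy":-0.5,"dz":25,"turn":0},{"jaw":0.5,"dx":-1.5,"dy":-0.5,"dz":55,"turn":0},{"jaw":0.5,"dx":-1.5,"dy":-0.5,"dz":78,"turn":0},{"jaw":0.5,"dx":-1.5,"dy":-0.5,"dz":89,"turn":0},{"jaw":0.5,"dx":-1.5,"dy":-0.5,"dz":91.5,"turn":0}]}}

```text
time: 15.08
tool_pos: [0.5367, -0.226, 0.0277]
tool_rot: [-0.003, 0.64, 0.768, -0.0]
contact_force: [-0.2, -0.4, -0.7]
gripper_width: 0.504
grasp_force: 0.0
```

Call:
{"fn": "apply_moves", "kwargs": {"series": [{"jaw":0.55,"dx":0,"dy":0,"dz":0,"turn":0},{"jaw":0.7,"dx":0,"dy":0,"dz":0,"turn":0},{"jaw":0.85,"dx":0,"dy":0,"dz":0,"turn":0},{"jaw":1,"dx":0,"dy":0,"dz":0,"turn":0},{"jaw":1,"dx":0,"dy":0,"dz":0,"turn":0}]}}

```text
time: 15.5
tool_pos: [0.5399, -0.2293, 0.0326]
tool_rot: [0.002, 0.641, 0.768, 0.0]
contact_force: [1.5, 1.2, 1.9]
gripper_width: 0.29
grasp_force: 59.0
```

Call:
{"fn": "apply_moves", "kwargs": {"series": [{"jaw":1,"dx":0,"dy":0,"dz":-5,"turn":0},{"jaw":1,"dx":0,"dy":0,"dz":-15,"turn":0},{"jaw":1,"dx":0,"dy":0,"dz":-35,"turn":0},{"jaw":1,"dx":0,"dy":0,"dz":-55,"turn":0},{"jaw":1,"dx":0,"dy":0,"dz":-60,"turn":0}]}}

```text
time: 15.92
tool_pos: [0.5407, -0.23, 0.0954]
tool_rot: [0.003, 0.641, 0.768, 0.001]
contact_force: [0.9, -1.0, -0.0]
gripper_width: 0.288
grasp_force: 59.0
```

```bash
cat >> h.py <<'E'
def inhand():
    w=grab_frame('wrist');s=state();p=np.array(s['tool_pos']);R=Ro.from_quat(np.array(s['tool_rot'])[[1,2,3,0]]).as_matrix()
    u,v=proj(w,p+R@[0,0,.010]).astype(int);sub=cv2.GaussianBlur(cv2.cvtColor(w['pixels'],7),(3,3),1)[v-60:v+60,u-60:u+60]
    r=[c for n in ['ball_1_center'] for c in spotter.outline_of(w,n)]
    for k in r[:3]:
        e=k['extent']
        if abs((e[0]+e[2])/2-u)<60: print('net',round(k['conf'],2),np.round(e,1))
    print('expected px for offset z=7,10,13:',[np.round(proj(w,p+R@[0,0,z]),1).tolist() for z in(.007,.010,.013)],'px/mm x',np.round(proj(w,p+R@[.001,0,.01])-proj(w,p+R@[0,0,.01]),2))
    h=cv2.HoughCircles(sub,cv2.HOUGH_GRADIENT,1.2,30,param1=80,param2=14,minRadius=25,maxRadius=50)
    if h is not None: print('hough',(h[0][:3]+[u-60,v-60,0]).round(1).tolist())
    print(s['time'],p.round(4),s['contact_force'],s['gripper_width'],s['grasp_force']);return w
E
python3 -c "
from h import *
w=inhand();save(w,'w10.png')"
```

```text
expected px for offset z=7,10,13: [[319.8, 320.7], [319.8, 317.0], [319.8, 313.4]] px/mm x [ 0.   -2.33]
hough [[319.6, 313.0, 35.4]]
15.9667 [ 0.5407 -0.23    0.0951] [ 1.06418805 -0.78616393 -0.17338847] 0.28324656338875914 58.99717390537262
```

```bash
python3 -c "
from h import *
for i in range(5):
    s=state();print(np.array(s['tool_pos']).round(4),np.array(s['tool_rot']).round(4),np.array(s['joint_pos']).round(4),np.array(s['contact_force']).round(1));w=grab_frame('wrist')
r=spotter.outline_of(w,'ball_1_center')
for k in r: print(k['conf'],np.round(k['extent']))
"
```

```text
[ 0.5399 -0.2295  0.0933] [2.100e-03 6.409e-01 7.676e-01 3.000e-04] [-5.2880e-01  1.0780e-01  1.8300e+00 -1.0000e-04  1.1995e+00 -7.0820e-01] [-0.1 -0.7 -1.6]
[ 0.5389 -0.229   0.0915] [7.000e-04 6.409e-01 7.676e-01 1.000e-04] [-5.2880e-01  1.0920e-01  1.8317e+00 -1.0000e-04  1.1994e+00 -7.0820e-01] [-0.4  0.3 -1.7]
[ 0.5382 -0.2285  0.0903] [-5.000e-04  6.409e-01  7.676e-01 -1.000e-04] [-0.5288  0.1103  1.8328 -0.      1.1994 -0.7082] [-0.6  0.2 -0.8]
[ 0.5378 -0.2283  0.0896] [-1.100e-03  6.409e-01  7.676e-01 -2.000e-04] [-5.2880e-01  1.1100e-01  1.8334e+00 -1.0000e-04  1.1994e+00 -7.0820e-01] [ 0.7  0.2 -1. ]
[ 0.5377 -0.2282  0.0893] [-1.300e-03  6.409e-01  7.676e-01 -2.000e-04] [-0.5288  0.1113  1.8336  0.      1.1995 -0.7082] [-0.8  0.1 -0.7]
0.65 [117. 259. 172. 309.]
```

```bash
python3 -c "
from h import *
plan([([.5164,-.0092,.095],1.5224-np.pi/2)])"
```

```text
0 {'dx': 206.7, 'dy': 17.0, 'dz': -5.3, 'turn': 0.215} rows 5
0 {'dx': 12.6, 'dy': -1.7, 'dz': -0.3, 'turn': 0.013} rows 1
end [ 0.5164 -0.0092  0.095 ] -0.0484
```

Call:
{"fn": "apply_moves", "kwargs": {"series": [{"jaw":1,"dx":20,"dy":2,"dz":-3,"turn":0},{"jaw":1,"dx":56,"dy":5,"dz":-5,"turn":0},{"jaw":1,"dx":94,"dy":8,"dz":-5.5,"turn":0},{"jaw":1,"dx":130,"dy":11,"dz":-5.5,"turn":0},{"jaw":1,"dx":160,"dy":13.5,"dz":-5.5,"turn":0}]}}

```text
time: 16.73
tool_pos: [0.5223, -0.0668, 0.0955]
tool_rot: [-0.001, 0.641, 0.768, -0.0]
contact_force: [-0.3, 0.4, -1.7]
gripper_width: 0.285
grasp_force: 59.0
```

Call:
{"fn": "apply_moves", "kwargs": {"series": [{"jaw":1,"dx":25,"dy":2,"dz":0,"turn":0.08},{"jaw":1,"dx":44,"dy":3.5,"dz":0,"turn":0.15},{"jaw":1,"dx":55,"dy":4.5,"dz":0,"turn":0.21},{"jaw":1,"dx":59.3,"dy":4.7,"dz":0,"turn":0.228},{"jaw":1,"dx":59.3,"dy":4.7,"dz":0,"turn":0.228}]}}

```text
time: 17.15
tool_pos: [0.5167, -0.0085, 0.0956]
tool_rot: [-0.001, 0.723, 0.69, -0.0]
contact_force: [0.0, -0.2, -1.6]
gripper_width: 0.287
grasp_force: 59.0
```

Call:
{"fn": "apply_moves", "kwargs": {"series": [{"jaw":1,"dx":0,"dy":0,"dz":10,"turn":0},{"jaw":1,"dx":0,"dy":0,"dz":18,"turn":0},{"jaw":1,"dx":0,"dy":0,"dz":23,"turn":0},{"jaw":1,"dx":0,"dy":0,"dz":25,"turn":0},{"jaw":1,"dx":0,"dy":0,"dz":25,"turn":0}]}}

```text
time: 17.57
tool_pos: [0.5166, -0.01, 0.07]
tool_rot: [-0.001, 0.724, 0.69, -0.001]
contact_force: [0.7, -0.3, -1.4]
gripper_width: 0.285
grasp_force: 59.0
```

```bash
python3 -c "
from h import *
for i in range(3): 
    w=grab_frame('wrist');s=state();print(np.array(s['tool_pos']).round(4),s['time'])
w=inhand();save(w,'w11.png')
r=spotter.outline_of(w,'carrier')
for k in r[:1]:
    print(k['conf'],np.round(k['extent']))
    m=k['region'];print('fit',fit([(w,m)],CAR,flat(.003),[.5185,.0347,1.5224],[.004,.004,.03]))
plan([([.5164,-.0092,.053],1.5224-np.pi/2)])"
```

```text
[ 0.517  -0.01    0.0707] 17.6167
[ 0.5174 -0.01    0.0712] 17.6667
[ 0.5177 -0.01    0.0716] 17.7167
net 0.19 [288.3 279.5 350.3 348.1]
expected px for offset z=7,10,13: [[319.7, 321.1], [319.7, 317.4], [319.7, 313.8]] px/mm x [ 0.   -2.34]
hough [[318.4, 309.2, 38.3]]
17.7667 [ 0.5178 -0.0099  0.0718] [ 0.44098448  0.56661648 -0.19623716] 0.28838696285035464 59.02197003364563
0.96 [257.   0. 376. 338.]
fit (array([0.51859039, 0.03410565, 1.51764011]), np.float64(0.15846451256558958))
0 {'dx': 0.6, 'dy': -1.4, 'dz': 18.9, 'turn': -0.0} rows 1
end [ 0.5164 -0.0092  0.053 ] -0.0484
```

Call:
{"fn": "apply_moves", "kwargs": {"series": [{"jaw":1,"dx":0.6,"dy":-0.8,"dz":6,"turn":0},{"jaw":1,"dx":0.6,"dy":-0.8,"dz":11,"turn":0},{"jaw":1,"dx":0.6,"dy":-0.8,"dz":15,"turn":0},{"jaw":1,"dx":0.6,"dy":-0.8,"dz":17,"turn":0},{"jaw":1,"dx":0.6,"dy":-0.8,"dz":17.5,"turn":0}]}}

```text
time: 18.28
tool_pos: [0.5161, -0.0091, 0.0531]
tool_rot: [-0.0, 0.724, 0.69, -0.001]
contact_force: [-0.4, -0.5, -1.0]
gripper_width: 0.284
grasp_force: 59.0
```

Call:
{"fn": "apply_moves", "kwargs": {"series": [{"jaw":1,"dx":0,"dy":0,"dz":0,"turn":0},{"jaw":1,"dx":0,"dy":0,"dz":0,"turn":0},{"jaw":1,"dx":0,"dy":0,"dz":0,"turn":0}]}}

```text
time: 18.53
tool_pos: [0.5168, -0.009, 0.0541]
tool_rot: [0.0, 0.724, 0.69, 0.0]
contact_force: [0.2, 0.7, -1.5]
gripper_width: 0.286
grasp_force: 59.0
```

Call:
{"fn": "apply_moves", "kwargs": {"series": [{"jaw":1,"dx":0,"dy":-0.4,"dz":1.5,"turn":0},{"jaw":0.65,"dx":0,"dy":-0.4,"dz":1.5,"turn":0},{"jaw":0.55,"dx":0,"dy":-0.4,"dz":1.5,"turn":0},{"jaw":0.5,"dx":0,"dy":-0.4,"dz":1.5,"turn":0},{"jaw":0.5,"dx":0,"dy":-0.4,"dz":0,"turn":0}]}}

```text
time: 18.95
tool_pos: [0.5161, -0.009, 0.0538]
tool_rot: [-0.0, 0.724, 0.69, -0.0]
contact_force: [0.5, 0.7, 0.2]
gripper_width: 0.504
grasp_force: 0.0
```

Call:
{"fn": "apply_moves", "kwargs": {"series": [{"jaw":0.5,"dx":0,"dy":0,"dz":-10,"turn":0},{"jaw":0.5,"dx":0,"dy":0,"dz":-25,"turn":0},{"jaw":0.8,"dx":0,"dy":0,"dz":-38,"turn":0},{"jaw":1,"dx":0,"dy":0,"dz":-42,"turn":0},{"jaw":1,"dx":0,"dy":0,"dz":-42,"turn":0}]}}

```text
time: 19.37
tool_pos: [0.5176, -0.0092, 0.0981]
tool_rot: [0.002, 0.724, 0.69, 0.001]
contact_force: [0.6, 0.1, 0.4]
gripper_width: 0.078
grasp_force: 0.0
```

```bash
cat >> h.py <<'E'
WELL={k:np.array([.5185,.0347])+np.array([.0484,.9988])*d for k,d in((1,.044),(2,0),(3,-.044))}
def wells(cams=('wrist','top')):
    for n in cams:
        w=grab_frame(n);s=state();print(n,s['time'],np.array(s['tool_pos']).round(4),np.array(s['contact_force']).round(1))
        for k in spotter.outline_of(w,'ball_1_center'):
            e=k['extent'];c=[(e[0]+e[2])/2,(e[1]+e[3])/2];X=atz(w,c,.037)
            if X[1]>-.1: print(' net',round(k['conf'],2),np.round(e),X.round(4),'diam',round(1e3*(e[2]-e[0])*np.linalg.norm(X-ray(w,c)[0])/w['mtx'][0,0],1))
        print(' expect rest/home px',[(i,proj(w,[*v,.037]).round(1).tolist(),proj(w,[*v,.021]).round(1).tolist()) for i,v in WELL.items()])
    return w
E
python3 -c "
from h import *
w=wells(['wrist']);save(w,'w12.png')
g=cv2.GaussianBlur(cv2.cvtColor(w['pixels'],7),(3,3),1);u,v=proj(w,[*WELL[3],.037]).astype(int)
h=cv2.HoughCircles(g[max(v-70,0):v+70,u-70:u+70],cv2.HOUGH_GRADIENT,1.2,30,param1=80,param2=14,minRadius=20,maxRadius=50);print(None if h is None else h[0][:3]+[u-70,max(v-70,0),0])
plan([([*WELL[3],.075],1.5224-np.pi/2)])"
```

```text
wrist 19.4167 [ 0.5168 -0.0091  0.0969] [ 0.3 -0.1  0.1]
 expect rest/home px [(1, [316.0, 88.2], [316.2, 91.6]), (2, [316.3, 185.5], [316.4, 181.2]), (3, [316.5, 270.6], [316.6, 260.4])]
[[317.40000153 271.40000153  26.        ]
 [312.6000061  206.60000038  49.27999878]
 [306.60000229 308.6000061   28.88000107]]
0 {'dx': -0.2, 'dy': 0.2, 'dz': 20.9, 'turn': -0.0} rows 1
end [ 0.5164 -0.0092  0.075 ] -0.0484
```

Call:
{"fn": "apply_moves", "kwargs": {"series": [{"jaw":1,"dx":0,"dy":0.2,"dz":6,"turn":0},{"jaw":1,"dx":0,"dy":0.2,"dz":12,"turn":0},{"jaw":1,"dx":0,"dy":0.2,"dz":16,"turn":0},{"jaw":1,"dx":0,"dy":0.2,"dz":19,"turn":0},{"jaw":1,"dx":0,"dy":0.2,"dz":20,"turn":0}]}}

```text
time: 19.88
tool_pos: [0.5155, -0.0089, 0.0744]
tool_rot: [-0.001, 0.724, 0.69, -0.001]
contact_force: [-0.3, 0.2, 0.3]
gripper_width: 0.004
grasp_force: 0.0
```

Call:
{"fn": "apply_moves", "kwargs": {"series": [{"jaw":1,"dx":0,"dy":0,"dz":1.5,"turn":0},{"jaw":1,"dx":0,"dy":0,"dz":3,"turn":0},{"jaw":1,"dx":0,"dy":0,"dz":4.5,"turn":0},{"jaw":1,"dx":0,"dy":0,"dz":6,"turn":0},{"jaw":1,"dx":0,"dy":0,"dz":7.5,"turn":0}]}}

```text
time: 20.3
tool_pos: [0.5166, -0.0091, 0.0685]
tool_rot: [0.0, 0.724, 0.69, 0.0]
contact_force: [1.2, 0.6, -0.7]
gripper_width: -0.003
grasp_force: 0.0
```

Call:
{"fn": "apply_moves", "kwargs": {"series": [{"jaw":1,"dx":0,"dy":0,"dz":1.5,"turn":0},{"jaw":1,"dx":0,"dy":0,"dz":3,"turn":0},{"jaw":1,"dx":0,"dy":0,"dz":4,"turn":0},{"jaw":1,"dx":0,"dy":0,"dz":5,"turn":0},{"jaw":1,"dx":0,"dy":0,"dz":6,"turn":0}]}}

```text
time: 20.72
tool_pos: [0.5189, -0.0095, 0.0652]
tool_rot: [0.002, 0.724, 0.69, 0.002]
contact_force: [-0.8, 0.1, 9.1]
gripper_width: -0.001
grasp_force: 4.8
```

Call:
{"fn": "apply_moves", "kwargs": {"series": [{"jaw":1,"dx":0,"dy":0,"dz":1,"turn":0},{"jaw":1,"dx":0,"dy":0,"dz":2,"turn":0},{"jaw":1,"dx":0,"dy":0,"dz":3,"turn":0},{"jaw":1,"dx":0,"dy":0,"dz":4,"turn":0},{"jaw":1,"dx":0,"dy":0,"dz":4,"turn":0}]}}

```text
time: 21.13
tool_pos: [0.5179, -0.0093, 0.0599]
tool_rot: [0.001, 0.724, 0.69, 0.001]
contact_force: [0.2, 0.2, 3.6]
gripper_width: 0.0
grasp_force: 1.8
```

Call:
{"fn": "apply_moves", "kwargs": {"series": [{"jaw":1,"dx":0,"dy":0,"dz":1,"turn":0},{"jaw":1,"dx":0,"dy":0,"dz":2,"turn":0},{"jaw":1,"dx":0,"dy":0,"dz":3,"turn":0},{"jaw":1,"dx":0,"dy":0,"dz":4,"turn":0},{"jaw":1,"dx":0,"dy":0,"dz":4,"turn":0}]}}

```text
time: 21.55
tool_pos: [0.5159, -0.009, 0.0538]
tool_rot: [-0.0, 0.724, 0.69, -0.0]
contact_force: [-0.6, -0.1, 1.8]
gripper_width: -0.003
grasp_force: 0.5
```

Call:
{"fn": "apply_moves", "kwargs": {"series": [{"jaw":1,"dx":0,"dy":0,"dz":0.7,"turn":0},{"jaw":1,"dx":0,"dy":0,"dz":1.4,"turn":0},{"jaw":1,"dx":0,"dy":0,"dz":2,"turn":0},{"jaw":1,"dx":0,"dy":0,"dz":2,"turn":0},{"jaw":1,"dx":0,"dy":0,"dz":2,"turn":0}]}}

```text
time: 21.97
tool_pos: [0.5167, -0.0091, 0.0533]
tool_rot: [-0.0, 0.724, 0.69, -0.0]
contact_force: [-2.4, -0.8, 7.7]
gripper_width: 0.003
grasp_force: 4.0
```

Call:
{"fn": "apply_moves", "kwargs": {"series": [{"jaw":1,"dx":0,"dy":0,"dz":0.7,"turn":0},{"jaw":1,"dx":0,"dy":0,"dz":1.4,"turn":0},{"jaw":1,"dx":0,"dy":0,"dz":2,"turn":0},{"jaw":1,"dx":0,"dy":0,"dz":2,"turn":0}]}}

```text
time: 22.3
tool_pos: [0.5171, -0.0092, 0.053]
tool_rot: [-0.0, 0.724, 0.69, -0.0]
contact_force: [-7.5, 0.5, 18.3]
gripper_width: -0.002
grasp_force: 8.9
```

Call:
{"fn": "apply_moves", "kwargs": {"series": [{"jaw":1,"dx":0,"dy":0,"dz":0.7,"turn":0},{"jaw":1,"dx":0,"dy":0,"dz":1.2,"turn":0},{"jaw":1,"dx":0,"dy":0,"dz":1.2,"turn":0}]}}

```text
time: 22.55
tool_pos: [0.5173, -0.0093, 0.0529]
tool_rot: [-0.0, 0.724, 0.69, -0.0]
contact_force: [-10.7, 1.2, 23.5]
gripper_width: -0.003
grasp_force: 12.0
```

Call:
{"fn": "apply_moves", "kwargs": {"series": [{"jaw":1,"dx":0,"dy":0,"dz":-5,"turn":0},{"jaw":1,"dx":0,"dy":0,"dz":-20,"turn":0},{"jaw":0.7,"dx":0,"dy":0,"dz":-40,"turn":0},{"jaw":0.5,"dx":0,"dy":0,"dz":-55,"turn":0},{"jaw":0.5,"dx":0,"dy":0,"dz":-60,"turn":0}]}}

```text
time: 22.97
tool_pos: [0.5176, -0.0092, 0.1113]
tool_rot: [0.001, 0.724, 0.69, 0.001]
contact_force: [-0.0, 0.1, 0.6]
gripper_width: 0.417
grasp_force: 0.0
```

```bash
python3 -c "
from h import *
w=wells(['wrist']);save(w,'w13.png')
g=cv2.GaussianBlur(cv2.cvtColor(w['pixels'],7),(3,3),1);u,v=proj(w,[*WELL[3],.021]).astype(int);a=max(v-50,0)
h=cv2.HoughCircles(g[a:v+50,u-50:u+50],cv2.HOUGH_GRADIENT,1.2,30,param1=80,param2=12,minRadius=18,maxRadius=40);print(None if h is None else h[0][:3]+[u-50,a,0])
plan([([.4447,-.2553,.1],.18)])"
```

```text
wrist 23.0167 [ 0.5177 -0.0092  0.1113] [1.4 0.1 0.2]
 expect rest/home px [(1, [316.3, 91.1], [316.5, 94.0]), (2, [316.5, 181.9], [316.7, 178.2]), (3, [316.7, 262.2], [316.8, 253.2])]
[[317.00000381 254.00000381  23.63999939]
 [307.40000153 204.80000007  33.95999908]
 [329.00000381 281.6000061   27.36000061]]
0 {'dx': -201.5, 'dy': -48.7, 'dz': 8.0, 'turn': -0.185} rows 5
0 {'dx': -44.9, 'dy': -20.2, 'dz': 1.9, 'turn': -0.044} rows 2
end [ 0.4447 -0.2553  0.1   ] 0.18
```

Call:
{"fn": "apply_moves", "kwargs": {"series": [{"jaw":0.5,"dx":-25,"dy":-6,"dz":0,"turn":0},{"jaw":0.5,"dx":-63,"dy":-15.5,"dz":2,"turn":0},{"jaw":0.5,"dx":-102,"dy":-25,"dz":4,"turn":0},{"jaw":0.5,"dx":-142,"dy":-35,"dz":6,"turn":0},{"jaw":0.5,"dx":-180,"dy":-44,"dz":8,"turn":0}]}}

```text
time: 23.48
tool_pos: [0.462, -0.1877, 0.0993]
tool_rot: [-0.001, 0.724, 0.69, -0.0]
contact_force: [1.0, -0.5, -0.6]
gripper_width: 0.496
grasp_force: 0.0
```

Call:
{"fn": "apply_moves", "kwargs": {"series": [{"jaw":0.5,"dx":-28,"dy":-7,"dz":0,"turn":-0.08},{"jaw":0.5,"dx":-50,"dy":-12,"dz":0,"turn":-0.16},{"jaw":0.5,"dx":-64,"dy":-16,"dz":0,"turn":-0.22},{"jaw":0.5,"dx":-69.3,"dy":-17,"dz":0,"turn":-0.229},{"jaw":0.5,"dx":-69.3,"dy":-17,"dz":0,"turn":-0.229}]}}

```text
time: 23.9
tool_pos: [0.4425, -0.2554, 0.0997]
tool_rot: [-0.001, 0.642, 0.767, -0.0]
contact_force: [0.2, -0.2, -0.8]
gripper_width: 0.5
grasp_force: 0.0
```

```bash
python3 -c "
from h import *
for i in range(3): w=grab_frame('wrist')
blobs(w,.018);s=state();print(s['time'],s['tool_pos'],s['gripper_width'])
for b in spotter.outline_of(w,'ball_1_center')[:3]:
    e=b['extent'];print(round(b['conf'],2),np.round(e),atz(w,[(e[0]+e[2])/2,(e[1]+e[3])/2],.018))
plan([([.4447,-.2553,.03],.18)])"
```

```text
blob [ 299  239   48   47 1730] [322.5 261.9] [ 0.4451 -0.2564  0.018 ] diam mm 27.0 tray [-48.1  47.6]
blob [381 291  29  56 634] [391.5 318.5] [ 0.4921 -0.2841  0.018 ] diam mm 35.3 tray [-6.8 11.9]
blob [ 290  391   58   34 1454] [318.5 414.5] [ 0.4614 -0.3595  0.018 ] diam mm 40.7 tray [-50.5 -56.7]
blob [456 425  15  17  91] [463.5 433. ] [ 0.5577 -0.3567  0.018 ] diam mm 16.0 tray [ 44.7 -71.3]
24.05 [ 0.44334785 -0.25402073  0.10041609] 0.49753725929650805
0.75 [297. 237. 348. 287.] [ 0.44504348 -0.2564234   0.018     ]
0.3 [224. 140. 594. 480.] [ 0.50084387 -0.27683609  0.018     ]
0 {'dx': -1.5, 'dy': 0.9, 'dz': 70.7, 'turn': 0.001} rows 2
end [ 0.4447 -0.2553  0.03  ] 0.18
```

Call:
{"fn": "apply_moves", "kwargs": {"series": [{"jaw":0.5,"dx":-2,"dy":1,"dz":18,"turn":0},{"jaw":0.5,"dx":-2,"dy":1,"dz":40,"turn":0},{"jaw":0.5,"dx":-2,"dy":1,"dz":58,"turn":0},{"jaw":0.5,"dx":-2,"dy":1,"dz":67,"turn":0},{"jaw":0.5,"dx":-2,"dy":1,"dz":70,"turn":0}]}}

```text
time: 24.52
tool_pos: [0.4438, -0.2552, 0.0292]
tool_rot: [-0.002, 0.64, 0.768, -0.0]
contact_force: [-0.7, 0.4, -0.6]
gripper_width: 0.502
grasp_force: 0.0
```

Call:
{"fn": "apply_moves", "kwargs": {"series": [{"jaw":0.5,"dx":0,"dy":0,"dz":0,"turn":0},{"jaw":0.6,"dx":0,"dy":0,"dz":0,"turn":0},{"jaw":0.75,"dx":0,"dy":0,"dz":0,"turn":0},{"jaw":1,"dx":0,"dy":0,"dz":0,"turn":0},{"jaw":1,"dx":0,"dy":0,"dz":0,"turn":0}]}}

```text
time: 24.93
tool_pos: [0.4461, -0.2577, 0.0328]
tool_rot: [0.002, 0.641, 0.768, 0.0]
contact_force: [1.4, 0.2, 3.4]
gripper_width: 0.284
grasp_force: 58.8
```

Call:
{"fn": "apply_moves", "kwargs": {"series": [{"jaw":1,"dx":0,"dy":0,"dz":-5,"turn":0},{"jaw":1,"dx":0,"dy":0,"dz":-15,"turn":0},{"jaw":1,"dx":0,"dy":0,"dz":-35,"turn":0},{"jaw":1,"dx":0,"dy":0,"dz":-55,"turn":0},{"jaw":1,"dx":0,"dy":0,"dz":-65,"turn":0}]}}

```text
time: 25.35
tool_pos: [0.4456, -0.2577, 0.0992]
tool_rot: [0.002, 0.64, 0.768, -0.0]
contact_force: [0.4, -1.2, 0.5]
gripper_width: 0.282
grasp_force: 59.0
```

```bash
python3 -c "
from h import *
for i in range(3): w=grab_frame('wrist')
w=inhand()
plan([([*WELL[2],.1],1.5224-np.pi/2)]);plan([([*WELL[2],.1],.18)])"
```

```text
net 0.6 [287.  276.1 351.8 345.6]
expected px for offset z=7,10,13: [[318.1, 317.7], [318.1, 314.0], [318.1, 310.5]] px/mm x [-0.   -2.32]
hough [[319.8, 311.0, 34.2]]
25.55 [ 0.4445 -0.2568  0.096 ] [-0.70563157  0.55179398 -2.35962165] 0.28417025114582634 59.00083780288696
0 {'dx': 188.5, 'dy': 86.6, 'dz': -3.3, 'turn': 0.158} rows 5
0 {'dx': 89.6, 'dy': 25.1, 'dz': -1.5, 'turn': 0.071} rows 3
end [0.5185 0.0347 0.1   ] -0.0484
0 {'dx': 188.5, 'dy': 86.6, 'dz': -3.3, 'turn': 0.0} rows 5
0 {'dx': 84.5, 'dy': 38.8, 'dz': -1.5, 'turn': 0.0} rows 3
end [0.5185 0.0347 0.1   ] 0.18
```

Call:
{"fn": "apply_moves", "kwargs": {"series": [{"jaw":1,"dx":20,"dy":9,"dz":-2,"turn":0},{"jaw":1,"dx":54,"dy":25,"dz":-3,"turn":0},{"jaw":1,"dx":90,"dy":41.5,"dz":-3.3,"turn":0},{"jaw":1,"dx":126,"dy":58,"dz":-3.3,"turn":0},{"jaw":1,"dx":162,"dy":74.5,"dz":-3.3,"turn":0}]}}

```text
time: 26.02
tool_pos: [0.488, -0.0823, 0.0979]
tool_rot: [-0.001, 0.641, 0.768, -0.001]
contact_force: [0.8, -0.1, -0.7]
gripper_width: 0.288
grasp_force: 59.1
```

Call:
{"fn": "apply_moves", "kwargs": {"series": [{"jaw":1,"dx":36,"dy":16.5,"dz":0,"turn":0.06},{"jaw":1,"dx":68,"dy":31,"dz":0,"turn":0.12},{"jaw":1,"dx":92,"dy":42.3,"dz":0,"turn":0.18},{"jaw":1,"dx":107,"dy":49,"dz":0,"turn":0.22},{"jaw":1,"dx":111,"dy":50.9,"dz":0,"turn":0.229}]}}

```text
time: 26.43
tool_pos: [0.5183, 0.0367, 0.0978]
tool_rot: [-0.001, 0.723, 0.691, -0.001]
contact_force: [-0.8, -0.1, -0.2]
gripper_width: 0.286
grasp_force: 59.1
```

Call:
{"fn": "apply_moves", "kwargs": {"series": [{"jaw":1,"dx":0,"dy":0,"dz":8,"turn":0},{"jaw":1,"dx":0,"dy":0,"dz":16,"turn":0},{"jaw":1,"dx":0,"dy":0,"dz":22,"turn":0},{"jaw":1,"dx":0,"dy":0,"dz":25,"turn":0},{"jaw":1,"dx":0,"dy":0,"dz":25,"turn":0}]}}

```text
time: 26.85
tool_pos: [0.5179, 0.0333, 0.0727]
tool_rot: [-0.001, 0.724, 0.689, -0.001]
contact_force: [0.0, -0.8, -0.6]
gripper_width: 0.287
grasp_force: 59.1
```

```bash
python3 -c "
from h import *
for i in range(7): w=grab_frame('wrist');s=state();print(np.array(s['tool_pos']).round(4))
plan([([*WELL[2],.053],1.5224-np.pi/2)]);print(s['time'],s['grasp_force'])"
```

```text
[0.5184 0.0334 0.0735]
[0.5189 0.0335 0.0742]
[0.5193 0.0336 0.0746]
[0.5194 0.0337 0.0749]
[0.5195 0.0338 0.075 ]
[0.5195 0.0339 0.075 ]
[0.5195 0.034  0.075 ]
0 {'dx': 0.6, 'dy': -1.0, 'dz': 22.0, 'turn': -0.0} rows 1
end [0.5185 0.0347 0.053 ] -0.0484
27.2 59.05750572681427
```

Call:
{"fn": "apply_moves", "kwargs": {"series": [{"jaw":1,"dx":0.6,"dy":-1,"dz":7,"turn":0},{"jaw":1,"dx":0.6,"dy":-1,"dz":14,"turn":0},{"jaw":1,"dx":0.6,"dy":-1,"dz":19,"turn":0},{"jaw":1,"dx":0.6,"dy":-1,"dz":21.5,"turn":0},{"jaw":1,"dx":0.6,"dy":-1,"dz":22,"turn":0}]}}

```text
time: 27.62
tool_pos: [0.5178, 0.0342, 0.0521]
tool_rot: [0.0, 0.724, 0.69, -0.001]
contact_force: [-2.8, -3.7, 3.5]
gripper_width: 0.289
grasp_force: 61.3
```

Call:
{"fn": "apply_moves", "kwargs": {"series": [{"jaw":1,"dx":0,"dy":0,"dz":0,"turn":0},{"jaw":1,"dx":0,"dy":0,"dz":0,"turn":0},{"jaw":1,"dx":0,"dy":0,"dz":0,"turn":0},{"jaw":1,"dx":0,"dy":0,"dz":0,"turn":0}]}}

```text
time: 27.95
tool_pos: [0.5181, 0.0349, 0.0524]
tool_rot: [-0.0, 0.724, 0.69, 0.0]
contact_force: [-0.4, -2.0, 0.3]
gripper_width: 0.286
grasp_force: 59.1
```

Call:
{"fn": "apply_moves", "kwargs": {"series": [{"jaw":0.65,"dx":0,"dy":0,"dz":0,"turn":0},{"jaw":0.55,"dx":0,"dy":0,"dz":0,"turn":0},{"jaw":0.5,"dx":0,"dy":0,"dz":0,"turn":0},{"jaw":0.5,"dx":0,"dy":0,"dz":0,"turn":0}]}}

```text
time: 28.28
tool_pos: [0.5183, 0.0351, 0.0526]
tool_rot: [-0.0, 0.724, 0.69, 0.0]
contact_force: [-0.2, 0.9, -0.1]
gripper_width: 0.502
grasp_force: 0.0
```

Call:
{"fn": "apply_moves", "kwargs": {"series": [{"jaw":0.5,"dx":0,"dy":0,"dz":-10,"turn":0},{"jaw":0.5,"dx":0,"dy":0,"dz":-25,"turn":0},{"jaw":0.8,"dx":0,"dy":0,"dz":-38,"turn":0},{"jaw":1,"dx":0,"dy":0,"dz":-42,"turn":0},{"jaw":1,"dx":0,"dy":0,"dz":-42,"turn":0}]}}

```text
time: 28.7
tool_pos: [0.5195, 0.0348, 0.0967]
tool_rot: [0.001, 0.724, 0.69, 0.001]
contact_force: [0.8, -0.7, -0.4]
gripper_width: 0.082
grasp_force: 0.0
```

```bash
cat >> h.py <<'E'
def circ(k,n=1):
    for i in range(n): w=grab_frame('wrist')
    s=state();g=cv2.GaussianBlur(cv2.cvtColor(w['pixels'],7),(3,3),1);a,b=proj(w,[*WELL[k],.037]),proj(w,[*WELL[k],.021]);u,v=((a+b)/2).astype(int);t=max(v-50,0)
    h=cv2.HoughCircles(g[t:v+50,u-50:u+50],cv2.HOUGH_GRADIENT,1.2,30,param1=80,param2=12,minRadius=18,maxRadius=40)
    print('rest',a.round(1),'home',b.round(1),'found',None if h is None else (h[0][:3]+[u-50,t,0]).round(1).tolist(),s['time'],np.array(s['tool_pos']).round(4))
    return w
E
python3 -c "
from h import *
w=circ(2,3);save(w,'w14.png');plan([([*WELL[2],.075],1.5224-np.pi/2)])"
```

```text
rest [320.3 273.4] home [320.2 262.9] found [[318.6, 272.6, 27.2], [300.6, 311.0, 24.0], [353.4, 305.0, 39.2]] 28.85 [0.5177 0.0349 0.0939]
0 {'dx': -0.1, 'dy': 0.8, 'dz': 18.9, 'turn': -0.0} rows 1
end [0.5185 0.0347 0.075 ] -0.0484
```

Call:
{"fn": "apply_moves", "kwargs": {"series": [{"jaw":1,"dx":0,"dy":0.5,"dz":6,"turn":0},{"jaw":1,"dx":0,"dy":0.5,"dz":12,"turn":0},{"jaw":1,"dx":0,"dy":0.5,"dz":17,"turn":0},{"jaw":1,"dx":0,"dy":0.5,"dz":20,"turn":0},{"jaw":1,"dx":0,"dy":0.5,"dz":21.5,"turn":0}]}}

```text
time: 29.27
tool_pos: [0.5178, 0.0349, 0.0715]
tool_rot: [-0.001, 0.724, 0.69, -0.001]
contact_force: [-0.5, -0.0, -0.4]
gripper_width: 0.001
grasp_force: 0.0
```

Call:
{"fn": "apply_moves", "kwargs": {"series": [{"jaw":1,"dx":0,"dy":0,"dz":1.5,"turn":0},{"jaw":1,"dx":0,"dy":0,"dz":3,"turn":0},{"jaw":1,"dx":0,"dy":0,"dz":4.5,"turn":0},{"jaw":1,"dx":0,"dy":0,"dz":6,"turn":0},{"jaw":1,"dx":0,"dy":0,"dz":7.5,"turn":0}]}}

```text
time: 29.68
tool_pos: [0.5205, 0.0347, 0.0676]
tool_rot: [0.001, 0.724, 0.69, 0.001]
contact_force: [-1.4, 0.3, 9.2]
gripper_width: 0.001
grasp_force: 4.5
```

Call:
{"fn": "apply_moves", "kwargs": {"series": [{"jaw":1,"dx":0,"dy":0,"dz":1,"turn":0},{"jaw":1,"dx":0,"dy":0,"dz":2,"turn":0},{"jaw":1,"dx":0,"dy":0,"dz":3,"turn":0},{"jaw":1,"dx":0,"dy":0,"dz":4,"turn":0},{"jaw":1,"dx":0,"dy":0,"dz":5,"turn":0}]}}

```text
time: 30.1
tool_pos: [0.5213, 0.0346, 0.0633]
tool_rot: [0.002, 0.724, 0.69, 0.002]
contact_force: [0.2, -0.1, 7.3]
gripper_width: -0.003
grasp_force: 3.6
```

Call:
{"fn": "apply_moves", "kwargs": {"series": [{"jaw":1,"dx":0,"dy":0,"dz":1,"turn":0},{"jaw":1,"dx":0,"dy":0,"dz":2,"turn":0},{"jaw":1,"dx":0,"dy":0,"dz":3,"turn":0},{"jaw":1,"dx":0,"dy":0,"dz":4,"turn":0},{"jaw":1,"dx":0,"dy":0,"dz":4,"turn":0}]}}

```text
time: 30.52
tool_pos: [0.5188, 0.0348, 0.0566]
tool_rot: [0.0, 0.724, 0.69, 0.0]
contact_force: [-0.1, -0.9, 0.7]
gripper_width: 0.002
grasp_force: 0.2
```

Call:
{"fn": "apply_moves", "kwargs": {"series": [{"jaw":1,"dx":0,"dy":0,"dz":0.7,"turn":0},{"jaw":1,"dx":0,"dy":0,"dz":1.4,"turn":0},{"jaw":1,"dx":0,"dy":0,"dz":2,"turn":0},{"jaw":1,"dx":0,"dy":0,"dz":2.5,"turn":0},{"jaw":1,"dx":0,"dy":0,"dz":2.5,"turn":0}]}}

```text
time: 30.93
tool_pos: [0.5185, 0.0348, 0.0538]
tool_rot: [-0.0, 0.724, 0.69, -0.0]
contact_force: [0.2, -0.2, 0.8]
gripper_width: 0.0
grasp_force: 0.2
```

Call:
{"fn": "apply_moves", "kwargs": {"series": [{"jaw":1,"dx":0,"dy":0,"dz":0.8,"turn":0},{"jaw":1,"dx":0,"dy":0,"dz":1.6,"turn":0},{"jaw":1,"dx":0,"dy":0,"dz":2.4,"turn":0},{"jaw":1,"dx":0,"dy":0,"dz":2.4,"turn":0}]}}

```text
time: 31.27
tool_pos: [0.5192, 0.0348, 0.0532]
tool_rot: [0.0, 0.724, 0.69, 0.0]
contact_force: [-4.1, -0.3, 10.5]
gripper_width: -0.002
grasp_force: 5.1
```

Call:
{"fn": "apply_moves", "kwargs": {"series": [{"jaw":1,"dx":0,"dy":0,"dz":0.8,"turn":0},{"jaw":1,"dx":0,"dy":0,"dz":1.6,"turn":0},{"jaw":1,"dx":0,"dy":0,"dz":2.4,"turn":0},{"jaw":1,"dx":0,"dy":0,"dz":2.4,"turn":0}]}}

```text
time: 31.6
tool_pos: [0.5197, 0.0348, 0.0529]
tool_rot: [-0.0, 0.724, 0.69, -0.0]
contact_force: [-9.4, 0.3, 21.8]
gripper_width: 0.002
grasp_force: 11.2
```

Call:
{"fn": "apply_moves", "kwargs": {"series": [{"jaw":1,"dx":0,"dy":0,"dz":-5,"turn":0},{"jaw":1,"dx":0,"dy":0,"dz":-20,"turn":0},{"jaw":0.7,"dx":0,"dy":0,"dz":-40,"turn":0},{"jaw":0.5,"dx":0,"dy":0,"dz":-55,"turn":0},{"jaw":0.5,"dx":0,"dy":0,"dz":-60,"turn":0}]}}

```text
time: 32.02
tool_pos: [0.5201, 0.0347, 0.1116]
tool_rot: [0.002, 0.724, 0.69, 0.001]
contact_force: [0.7, 0.1, 1.2]
gripper_width: 0.418
grasp_force: 0.0
```

```bash
python3 -c "
from h import *
w=circ(2);save(w,'w15.png');plan([([.562,-.343,.1],1.5224-np.pi/2)])"
```

```text
rest [316. 262.] home [316.1 253. ] found [[317.0, 252.0, 23.5], [307.4, 223.2, 20.4]] 32.0667 [0.5201 0.0347 0.1116]
0 {'dx': -204.8, 'dy': 32.8, 'dz': 6.3, 'turn': -0.0} rows 5
0 {'dx': -170.4, 'dy': 27.3, 'dz': 5.3, 'turn': -0.0} rows 5
end [ 0.562 -0.343  0.1  ] -0.0484
```

Ball 2 is home. On to the third.

Call:
{"fn": "apply_moves", "kwargs": {"series": [{"jaw":0.5,"dx":-25,"dy":4,"dz":0,"turn":0},{"jaw":0.5,"dx":-62,"dy":10,"dz":2,"turn":0},{"jaw":0.5,"dx":-102,"dy":16.5,"dz":4,"turn":0},{"jaw":0.5,"dx":-142,"dy":23,"dz":5,"turn":0},{"jaw":0.5,"dx":-180,"dy":29,"dz":6,"turn":0}]}}

```text
time: 32.48
tool_pos: [0.5381, -0.1479, 0.1016]
tool_rot: [-0.001, 0.724, 0.69, -0.0]
contact_force: [0.1, 0.7, 0.9]
gripper_width: 0.504
grasp_force: 0.0
```

Call:
{"fn": "apply_moves", "kwargs": {"series": [{"jaw":0.5,"dx":-40,"dy":6.5,"dz":0,"turn":0},{"jaw":0.5,"dx":-80,"dy":13,"dz":1,"turn":0},{"jaw":0.5,"dx":-120,"dy":19,"dz":2,"turn":0},{"jaw":0.5,"dx":-152,"dy":24,"dz":3,"turn":0},{"jaw":0.5,"dx":-175,"dy":28,"dz":4,"turn":0}]}}

```text
time: 32.9
tool_pos: [0.5575, -0.3254, 0.0974]
tool_rot: [-0.001, 0.725, 0.689, -0.0]
contact_force: [0.9, -0.5, -0.5]
gripper_width: 0.502
grasp_force: 0.0
```

Call:
{"fn": "apply_moves", "kwargs": {"series": [{"jaw":0.5,"dx":-14,"dy":2,"dz":1,"turn":-0.1},{"jaw":0.5,"dx":-19,"dy":3,"dz":1,"turn":-0.2},{"jaw":0.5,"dx":-20.3,"dy":3,"dz":1,"turn":-0.229},{"jaw":0.5,"dx":-20.3,"dy":3,"dz":1,"turn":-0.229}]}}

```text
time: 33.23
tool_pos: [0.5596, -0.3432, 0.0962]
tool_rot: [-0.001, 0.641, 0.768, -0.0]
contact_force: [1.3, 0.4, -0.2]
gripper_width: 0.501
grasp_force: 0.0
```

```bash
python3 -c "
from h import *
for i in range(5): w=grab_frame('wrist')
blobs(w,.018);s=state();print(s['time'],s['tool_pos'],s['gripper_width'])
plan([([.562,-.343,.03],.18)])"
```

```text
blob [  97  226   76   69 4092] [134.6 260. ] [ 0.4576 -0.3615  0.018 ] diam mm 47.2 tray [-54.6 -58.1]
blob [ 298  240   48   48 1779] [321.7 263.4] [ 0.5616 -0.3446  0.018 ] diam mm 27.0 tray [ 50.7 -60.1]
blob [230 291  28  40 498] [243.5 310.5] [ 0.5219 -0.3816  0.018 ] diam mm 28.8 tray [  5.  -89.3]
33.4833 [ 0.5602302  -0.34242176  0.09768487] 0.49945455179467874
0 {'dx': -0.9, 'dy': 1.6, 'dz': 67.7, 'turn': 0.0} rows 2
end [ 0.562 -0.343  0.03 ] 0.18
```

Call:
{"fn": "apply_moves", "kwargs": {"series": [{"jaw":0.5,"dx":-1.6,"dy":1.3,"dz":17,"turn":0},{"jaw":0.5,"dx":-1.6,"dy":1.3,"dz":38,"turn":0},{"jaw":0.5,"dx":-1.6,"dy":1.3,"dz":56,"turn":0},{"jaw":0.5,"dx":-1.6,"dy":1.3,"dz":65,"turn":0},{"jaw":0.5,"dx":-1.6,"dy":1.3,"dz":67.5,"turn":0}]}}

```text
time: 33.9
tool_pos: [0.5607, -0.3429, 0.0282]
tool_rot: [-0.002, 0.64, 0.768, -0.0]
contact_force: [-0.5, 0.8, -0.9]
gripper_width: 0.502
grasp_force: 0.0
```

Call:
{"fn": "apply_moves", "kwargs": {"series": [{"jaw":0.5,"dx":0,"dy":0,"dz":0,"turn":0},{"jaw":0.6,"dx":0,"dy":0,"dz":0,"turn":0},{"jaw":0.75,"dx":0,"dy":0,"dz":0,"turn":0},{"jaw":1,"dx":0,"dy":0,"dz":0,"turn":0},{"jaw":1,"dx":0,"dy":0,"dz":0,"turn":0}]}}

```text
time: 34.32
tool_pos: [0.5631, -0.3451, 0.0326]
tool_rot: [0.002, 0.641, 0.768, 0.0]
contact_force: [0.9, -0.5, 3.9]
gripper_width: 0.282
grasp_force: 58.8
```

Call:
{"fn": "apply_moves", "kwargs": {"series": [{"jaw":1,"dx":0,"dy":0,"dz":-5,"turn":0},{"jaw":1,"dx":0,"dy":0,"dz":-15,"turn":0},{"jaw":1,"dx":0,"dy":0,"dz":-35,"turn":0},{"jaw":1,"dx":0,"dy":0,"dz":-55,"turn":0},{"jaw":1,"dx":0,"dy":0,"dz":-65,"turn":0}]}}

```text
time: 34.73
tool_pos: [0.563, -0.3451, 0.0991]
tool_rot: [0.002, 0.64, 0.768, 0.0]
contact_force: [0.7, -0.3, -0.0]
gripper_width: 0.286
grasp_force: 59.0
```

```bash
python3 -c "
from h import *
for i in range(3): w=grab_frame('wrist')
w=inhand()
plan([([*WELL[1],.1],.18)])"
```

```text
expected px for offset z=7,10,13: [[317.9, 317.2], [317.9, 313.6], [317.9, 310.1]] px/mm x [-0.   -2.32]
hough [[320.0, 310.0, 35.8]]
34.9333 [ 0.5618 -0.3442  0.0955] [-0.03384696 -0.07735675 -1.50612766] 0.2861576672338141 58.972100615501404
0 {'dx': 206.7, 'dy': 17.5, 'dz': -2.7, 'turn': 0.0} rows 5
0 {'dx': 206.7, 'dy': 17.5, 'dz': -2.7, 'turn': 0.0} rows 5
0 {'dx': 9.4, 'dy': 0.8, 'dz': -0.1, 'turn': 0.0} rows 1
end [0.5206 0.0786 0.1   ] 0.18
```

Call:
{"fn": "apply_moves", "kwargs": {"series": [{"jaw":1,"dx":18,"dy":1.5,"dz":-2,"turn":0},{"jaw":1,"dx":52,"dy":4.5,"dz":-3,"turn":0},{"jaw":1,"dx":90,"dy":7.6,"dz":-4,"turn":0},{"jaw":1,"dx":128,"dy":10.8,"dz":-4,"turn":0},{"jaw":1,"dx":166,"dy":14,"dz":-4,"turn":0}]}}

```text
time: 35.4
tool_pos: [0.5445, -0.1767, 0.0978]
tool_rot: [-0.002, 0.641, 0.768, -0.0]
contact_force: [1.2, -0.8, -0.7]
gripper_width: 0.286
grasp_force: 59.0
```

Call:
{"fn": "apply_moves", "kwargs": {"series": [{"jaw":1,"dx":38,"dy":3.2,"dz":0,"turn":0},{"jaw":1,"dx":76,"dy":6.4,"dz":0,"turn":0},{"jaw":1,"dx":113,"dy":9.6,"dz":0,"turn":0},{"jaw":1,"dx":148,"dy":12.5,"dz":0,"turn":0},{"jaw":1,"dx":180,"dy":15.3,"dz":0,"turn":0}]}}

```text
time: 35.82
tool_pos: [0.5269, 0.0035, 0.0979]
tool_rot: [-0.001, 0.64, 0.768, -0.001]
contact_force: [0.6, 0.6, -0.4]
gripper_width: 0.286
grasp_force: 59.0
```

Call:
{"fn": "apply_moves", "kwargs": {"series": [{"jaw":1,"dx":28,"dy":2.4,"dz":0,"turn":0.06},{"jaw":1,"dx":52,"dy":4.4,"dz":0,"turn":0.13},{"jaw":1,"dx":68,"dy":5.7,"dz":0,"turn":0.19},{"jaw":1,"dx":75,"dy":6.3,"dz":0,"turn":0.229},{"jaw":1,"dx":76.8,"dy":6.5,"dz":0,"turn":0.229}]}}

```text
time: 36.23
tool_pos: [0.5198, 0.0794, 0.098]
tool_rot: [-0.001, 0.723, 0.69, -0.001]
contact_force: [-0.1, 0.1, -0.5]
gripper_width: 0.286
grasp_force: 59.0
```

Call:
{"fn": "apply_moves", "kwargs": {"series": [{"jaw":1,"dx":0,"dy":0,"dz":8,"turn":0},{"jaw":1,"dx":0,"dy":0,"dz":16,"turn":0},{"jaw":1,"dx":0,"dy":0,"dz":22,"turn":0},{"jaw":1,"dx":0,"dy":0,"dz":25,"turn":0},{"jaw":1,"dx":0,"dy":0,"dz":25,"turn":0}]}}

```text
time: 36.65
tool_pos: [0.5202, 0.0774, 0.0729]
tool_rot: [-0.001, 0.724, 0.689, -0.001]
contact_force: [-0.1, 0.2, -1.6]
gripper_width: 0.286
grasp_force: 59.0
```

```bash
python3 -c "
from h import *
for i in range(7): w=grab_frame('wrist')
s=state();print(np.array(s['tool_pos']).round(4))
plan([([*WELL[1],.053],1.5224-np.pi/2)]);print(s['time'],s['grasp_force'])
r=spotter.outline_of(w,'carrier')[0];print(r['conf'],fit([(w,r['region'])],CAR,flat(.003),[.5185,.0347,1.5224],[.004,.004,.03]))"
```

```text
[0.5216 0.078  0.0752]
0 {'dx': 0.6, 'dy': -1.0, 'dz': 22.2, 'turn': -0.0} rows 1
end [0.5206 0.0786 0.053 ] -0.0484
37.0 59.020607471466064
0.6 (array([0.51919616, 0.03876601, 1.52007843]), np.float64(0.5088313748107562))
```

Call:
{"fn": "apply_moves", "kwargs": {"series": [{"jaw":1,"dx":0.6,"dy":-1,"dz":7,"turn":0},{"jaw":1,"dx":0.6,"dy":-1,"dz":14,"turn":0},{"jaw":1,"dx":0.6,"dy":-1,"dz":18.5,"turn":0},{"jaw":1,"dx":0.6,"dy":-1,"dz":21,"turn":0},{"jaw":1,"dx":0.6,"dy":-1,"dz":21.5,"turn":0}]}}

```text
time: 37.47
tool_pos: [0.5198, 0.0787, 0.0524]
tool_rot: [-0.0, 0.724, 0.69, -0.001]
contact_force: [0.9, 0.5, -1.6]
gripper_width: 0.282
grasp_force: 59.1
```

Call:
{"fn": "apply_moves", "kwargs": {"series": [{"jaw":1,"dx":0,"dy":0,"dz":0,"turn":0},{"jaw":1,"dx":0,"dy":0,"dz":0,"turn":0},{"jaw":1,"dx":0,"dy":0,"dz":0,"turn":0},{"jaw":1,"dx":0,"dy":0,"dz":0,"turn":0}]}}

```text
time: 37.8
tool_pos: [0.5205, 0.0787, 0.0534]
tool_rot: [0.0, 0.724, 0.69, 0.0]
contact_force: [-0.1, 0.4, -1.5]
gripper_width: 0.285
grasp_force: 59.1
```

Call:
{"fn": "apply_moves", "kwargs": {"series": [{"jaw":0.65,"dx":0,"dy":0,"dz":0.5,"turn":0},{"jaw":0.55,"dx":0,"dy":0,"dz":0.5,"turn":0},{"jaw":0.5,"dx":0,"dy":0,"dz":0,"turn":0},{"jaw":0.5,"dx":0,"dy":0,"dz":0,"turn":0}]}}

```text
time: 38.13
tool_pos: [0.5205, 0.0787, 0.0535]
tool_rot: [0.0, 0.724, 0.69, 0.0]
contact_force: [-0.6, -0.1, 0.0]
gripper_width: 0.503
grasp_force: 0.0
```

Call:
{"fn": "apply_moves", "kwargs": {"series": [{"jaw":0.5,"dx":0,"dy":0,"dz":-10,"turn":0},{"jaw":0.5,"dx":0,"dy":0,"dz":-25,"turn":0},{"jaw":0.8,"dx":0,"dy":0,"dz":-38,"turn":0},{"jaw":1,"dx":0,"dy":0,"dz":-42,"turn":0},{"jaw":1,"dx":0,"dy":0,"dz":-42,"turn":0}]}}

```text
time: 38.55
tool_pos: [0.5219, 0.0787, 0.0977]
tool_rot: [0.002, 0.724, 0.69, 0.002]
contact_force: [-0.0, 0.1, -0.2]
gripper_width: 0.082
grasp_force: 0.0
```

```bash
python3 -c "
from h import *
w=circ(1,3);save(w,'w16.png');plan([([*WELL[1],.075],1.5224-np.pi/2)])"
```

```text
rest [319.9 272.5] home [319.9 262.1] found [[317.6, 270.4, 28.6], [298.4, 311.2, 25.8], [341.6, 293.2, 22.0]] 38.7 [0.5199 0.0787 0.0948]
0 {'dx': 0.0, 'dy': 0.7, 'dz': 19.8, 'turn': -0.0} rows 1
end [0.5206 0.0786 0.075 ] -0.0484
```

Call:
{"fn": "apply_moves", "kwargs": {"series": [{"jaw":1,"dx":0,"dy":0.4,"dz":6,"turn":0},{"jaw":1,"dx":0,"dy":0.4,"dz":12,"turn":0},{"jaw":1,"dx":0,"dy":0.4,"dz":17,"turn":0},{"jaw":1,"dx":0,"dy":0.4,"dz":20,"turn":0},{"jaw":1,"dx":0,"dy":0.4,"dz":22,"turn":0}]}}

```text
time: 39.12
tool_pos: [0.5199, 0.0787, 0.0718]
tool_rot: [-0.001, 0.724, 0.69, -0.001]
contact_force: [-0.6, 0.1, -0.1]
gripper_width: -0.003
grasp_force: 0.0
```

Call:
{"fn": "apply_moves", "kwargs": {"series": [{"jaw":1,"dx":0,"dy":0,"dz":1.5,"turn":0},{"jaw":1,"dx":0,"dy":0,"dz":3,"turn":0},{"jaw":1,"dx":0,"dy":0,"dz":4.5,"turn":0},{"jaw":1,"dx":0,"dy":0,"dz":6,"turn":0},{"jaw":1,"dx":0,"dy":0,"dz":7.5,"turn":0}]}}

```text
time: 39.53
tool_pos: [0.522, 0.0787, 0.0671]
tool_rot: [0.001, 0.724, 0.69, 0.001]
contact_force: [-1.3, -0.4, 7.1]
gripper_width: 0.001
grasp_force: 3.6
```

Call:
{"fn": "apply_moves", "kwargs": {"series": [{"jaw":1,"dx":0,"dy":0,"dz":1,"turn":0},{"jaw":1,"dx":0,"dy":0,"dz":2,"turn":0},{"jaw":1,"dx":0,"dy":0,"dz":3,"turn":0},{"jaw":1,"dx":0,"dy":0,"dz":4,"turn":0},{"jaw":1,"dx":0,"dy":0,"dz":5,"turn":0}]}}

```text
time: 39.95
tool_pos: [0.5232, 0.0787, 0.0635]
tool_rot: [0.002, 0.724, 0.69, 0.002]
contact_force: [0.5, -0.2, 7.7]
gripper_width: -0.0
grasp_force: 3.9
```

Call:
{"fn": "apply_moves", "kwargs": {"series": [{"jaw":1,"dx":0,"dy":0,"dz":1,"turn":0},{"jaw":1,"dx":0,"dy":0,"dz":2,"turn":0},{"jaw":1,"dx":0,"dy":0,"dz":3,"turn":0},{"jaw":1,"dx":0,"dy":0,"dz":4,"turn":0},{"jaw":1,"dx":0,"dy":0,"dz":4,"turn":0}]}}

```text
time: 40.37
tool_pos: [0.5209, 0.0787, 0.0568]
tool_rot: [0.0, 0.724, 0.69, 0.0]
contact_force: [0.5, 0.2, 0.8]
gripper_width: 0.001
grasp_force: 0.2
```

Call:
{"fn": "apply_moves", "kwargs": {"series": [{"jaw":1,"dx":0,"dy":0,"dz":0.7,"turn":0},{"jaw":1,"dx":0,"dy":0,"dz":1.4,"turn":0},{"jaw":1,"dx":0,"dy":0,"dz":2,"turn":0},{"jaw":1,"dx":0,"dy":0,"dz":2.5,"turn":0},{"jaw":1,"dx":0,"dy":0,"dz":2.5,"turn":0}]}}

```text
time: 40.78
tool_pos: [0.5205, 0.0786, 0.0539]
tool_rot: [-0.0, 0.724, 0.69, -0.0]
contact_force: [-0.3, 0.5, 0.6]
gripper_width: 0.0
grasp_force: 0.1
```

Call:
{"fn": "apply_moves", "kwargs": {"series": [{"jaw":1,"dx":0,"dy":0,"dz":0.8,"turn":0},{"jaw":1,"dx":0,"dy":0,"dz":1.6,"turn":0},{"jaw":1,"dx":0,"dy":0,"dz":2.4,"turn":0},{"jaw":1,"dx":0,"dy":0,"dz":2.4,"turn":0}]}}

```text
time: 41.12
tool_pos: [0.5215, 0.0788, 0.0533]
tool_rot: [0.0, 0.724, 0.69, 0.0]
contact_force: [-2.6, -1.6, 8.5]
gripper_width: -0.003
grasp_force: 4.2
```

Call:
{"fn": "apply_moves", "kwargs": {"series": [{"jaw":1,"dx":0,"dy":0,"dz":0.8,"turn":0},{"jaw":1,"dx":0,"dy":0,"dz":1.6,"turn":0},{"jaw":1,"dx":0,"dy":0,"dz":2.4,"turn":0},{"jaw":1,"dx":0,"dy":0,"dz":2.4,"turn":0}]}}

```text
time: 41.45
tool_pos: [0.5219, 0.0788, 0.0529]
tool_rot: [0.0, 0.724, 0.69, 0.0]
contact_force: [-7.9, -0.3, 20.1]
gripper_width: -0.001
grasp_force: 10.1
```

Call:
{"fn": "apply_moves", "kwargs": {"series": [{"jaw":1,"dx":0,"dy":0,"dz":-5,"turn":0},{"jaw":1,"dx":0,"dy":0,"dz":-20,"turn":0},{"jaw":1,"dx":-15,"dy":0,"dz":-45,"turn":0},{"jaw":1,"dx":-30,"dy":0,"dz":-75,"turn":0},{"jaw":1,"dx":-44,"dy":0,"dz":-100,"turn":0}]}}

```text
time: 41.87
tool_pos: [0.5183, 0.0343, 0.1505]
tool_rot: [-0.0, 0.724, 0.69, -0.0]
contact_force: [0.9, 0.6, 0.4]
gripper_width: 0.001
grasp_force: 0.0
```

Call:
{"fn": "apply_moves", "kwargs": {"series": [{"jaw":1,"dx":-25,"dy":0,"dz":-20,"turn":0},{"jaw":1,"dx":-44,"dy":0,"dz":-30,"turn":0},{"jaw":1,"dx":-50,"dy":0,"dz":-30,"turn":0}]}}

```text
time: 42.12
tool_pos: [0.5178, -0.0174, 0.1828]
tool_rot: [0.003, 0.725, 0.689, 0.002]
contact_force: [1.0, -0.4, 0.9]
gripper_width: -0.0
grasp_force: 0.0
```

```bash
python3 -c "
from h import *
for i in range(3): w=grab_frame('wrist')
save(w,'end.png')
r=spotter.outline_of(w,'carrier')[0];print(r['conf'],fit([(w,r['region'])],CAR,flat(.003),[.5185,.0347,1.5224],[.004,.004,.03]))
for k in (1,2,3): circ(k)
t=grab_frame('top');blobs(t,.018)
for n in ['can','glue']:
    for r in spotter.outline_of(t,n)[:1]: print(n,r['conf'],np.round(r['extent']))"
```

```text
0.93 (array([0.51866499, 0.0355471 , 1.5131333 ]), np.float64(0.26798440231276055))
rest [321.3  92.3] home [321.3  94.5] found [[322.0, 91.6, 19.8], [324.4, 58.0, 39.2], [306.4, 125.2, 19.0]] 42.3667 [ 0.5152 -0.0143  0.1776]
rest [321.5 161.7] home [321.4 159.9] found [[323.2, 158.6, 19.2], [324.4, 195.8, 18.7]] 42.4167 [ 0.5153 -0.0142  0.1776]
rest [321.2 224.6] home [321.2 219.6] found [[330.4, 207.4, 31.1], [319.6, 236.2, 32.6]] 42.4667 [ 0.5154 -0.0142  0.1779]
blob [442 279  15  15 176] [449.2 286.1] [ 0.462  -0.3577  0.018 ] diam mm 36.6 tray [-49.6 -55.1]
can 0.92 [234. 144. 264. 179.]
glue 0.61 [122. 288. 148. 311.]
```

```bash
python3 -c "
from plant import ticket
print(ticket.job_done())"
```

```text
the job is handed in; nothing more can be done
None
```

I handed the job in at about 42.5 s. The carrier lies flat on the mat, wells up. Each of the three balls was pressed until it stopped at floor height under 20–24 N. The oversize ball is still in its tray. I didn't check the other bench items one by one, but no move went near them. The final picture check could not pick out the far-end ball (well 3), though a picture taken just after pressing showed it home.

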